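Set up the spread-plating station

TASK

Set the bench up for spread plating: stand the conical flask on the middle of the stirrer's plate, lay the small petri dish on the middle of the turntable, and stand the small amber bottle midway between the stirrer and the turntable. Stand the capped vial directly behind the bottle (on the side away from the robot), and, so that the alcohol stays well away from the hotplate, the squat black-lidded alcohol jar beyond the turntable on the side away from the stirrer, in line with the two, leaving a gap of about 3 cm both between vial and bottle and between jar and turntable. Keep all five upright on the way, and leave the timer, the tape roll and the little carton where they lie.

Things in the scene. Friction and masses are not known exactly. Their poses are not given: they have to be found in the camera images.
- stirrer_plate (a point): Fixed hotplate stirrer: white housing with a round white plate, 110 mm diameter, on top. Point: centre of the plate's upper face, 64 mm above the bench. x axis: from the control panel (two black knobs, facing the robot) to the back; z up. Housing: 120 mm wide, 86 mm to the front of the point, 55 mm behind. The turntable lies on its y axis, left (+y) or right (-y), 260 to 280 mm away.
- turntable_top (a point): Petri dish turntable, fixed to the bench: a round aluminium platform of 110 mm diameter that turns freely on a dark base. This point is the centre of the platform's upper face, 55 mm above the bench.
- flask_center (a point): Conical glass flask, loose, empty, 105 mm tall, 64 mm wide at the foot, with a straight neck of 29 mm diameter from 68 to 100 mm above its foot and a rim of 35 mm. About 90 g. This point is on its axis half-way up (52.5 mm above its foot); z up. It is best held by the neck, about 30 mm above this point.
- dish_center (a point): Small closed petri dish, loose, a pale flat disc of 55 mm diameter and 15 mm height. About 30 g. This point is its centre, 7.5 mm above its underside; z up.
- bottle_center (a point): Small amber glass bottle with a blue screw cap, loose, 91 mm tall; body of 46 mm diameter up to 55 mm above its foot, cap of 33 mm diameter from 69 mm to the top. About 160 g. This point is on its axis half-way up (45.5 mm above its foot); z up.
- vial_center (a point): Small glass vial with a white cap, loose, 61 mm tall, body of 28 mm diameter up to 44 mm above its foot, cap of 23 mm. About 35 g. This point is on its axis half-way up (30.5 mm above its foot); z up.
- jar_center (a point): Squat glass alcohol jar with a black lid, loose, closed, 50 mm tall and 50 mm in diameter (lid 51 mm). About 140 g. This point is its centre, 25 mm above its foot; z up.
- timer_center (a point): Bench timer, a bystander lying loose: flat white slab 58 x 62 x 18 mm with a grey screen. This point is its centre.
- tape_center (a point): Roll of paper label tape, a bystander lying loose and flat: ring of 62 mm outer diameter, 19 mm high. This point is its centre.
- carton_center (a point): Little cardboard carton of cover glasses, a bystander lying loose: 40 x 55 x 26 mm. This point is its centre.

How it is judged:
By the outcome, as a careful person would: the job done as asked, in the order asked, and still so for the second after the job is handed in, with the robot touching nothing.
It also fails if it takes over 141 s, if anything falls off the work surface, if the arm or the gripper's body presses on something with over 40 N, if the wrist force passes 120 N, or if a joint passes its speed limit or range.

ROBOT

A 6-joint arm with a two-finger parallel gripper is mounted at the origin on the work surface. World frame = base frame: x ahead of the robot, y to its left, z up, the work surface at z = 0. Lengths are in mm, angles in rad, forces in N, time in s.
With the tool pointing down it reaches from about 325 to 850 mm from the base axis. Payload 15.5 kg.
Tool frame: the origin (TCP) lies at the very end of the fingers, on their centre line; the grasp point (between the pads) lies 19 mm behind it; z points along the fingers, y is the direction in which the jaws open and shut (so a half turn about z gives the same grasp; the last joint's range is limited). The gripper opens to 91 mm and grips with 3 to 60 N. Pads are 32 mm wide; open, the fingers measure 118 mm over their backs; the gripper's body (76 mm by 178 mm) begins 60 mm behind the grasp point.
Start: joints at [-1.256, 0.494, 1.345, -0, 1.302, -0.096], TCP at [249.59, -573.002, 213.915] pointing down, gripper open.
Joint ranges: [-2.91, 2.91], [-0.82, 2.16], [0.22, 2.67], [-1.22, 4.37], [0.12, 2.79], [-3.08, 3.08]. Speed limits (rad/s): [1.89, 1.89, 2.57, 3.01, 3.01, 3.01].

INTERFACE

Orientations are given as a rotation vector (axis times angle).
In Python, from bench import r gives the robot as it stands. The module is installed in compiled form; this text tells all that it offers.
- The arm moves only by the shell command python3 -m jog 'ROWS' [OPENING] [FORCE]. ROWS is JSON, a list of rows, each an object with "xyz": the shift along the tool's x, y, z in m, a list of three; "spin": the turn about the tool's z in rad. In form: [{"xyz": [x, y, z], "spin": spin}, ...]. A call has 1 to 20 rows; each row is the pose to reach, as a shift and turn from the pose commanded when the call began, along the tool's axes at that moment; what a row does not reach only later rows make up. A row lasts 1/8 s, in which the tool goes at most 62.5 mm and 10.7 degrees, less where a joint would pass 70% of its speed; a pose out of reach is approached as far as the arm can. A call with a gripper value outside its range is refused whole. OPENING is the gripper command: -1 is fully open, 1 is shut, values between are in proportion, set as the call begins (- or left out, the last holds). The fingers move at their own pace and stop on an object; FORCE is the grip in N (left out, the last holds). Time passes only in rows, so rows that repeat a pose let the fingers close. It gives the time, the measured TCP pose, the force and the opening at its end, in the units of the state.
- r.get_state(): the state, without advancing time (a new reading comes with each control period).
- r.grab_frame(name): name is "side" or "top"; returns a dict with "img" (400x640x3 uint8, red, green, blue), "fx", "fy", "cx", "cy" (pixels), "k1" (the pictures are not rectified: a ray, as slopes to the right and down, at radius r is drawn at 1 + k1 r^2 times it, then the intrinsics apply), "eye" and "rotation" of the camera in the world. Camera axes: x right, y up, looking along -z (the intrinsics and any distortion apply to the point x, -y, -z); pixel columns grow to the right and rows downward; lengths in mm; the calibration is good to about 2 mm. A picture is of the moment at which its call begins. There is no depth.
- r.close_job(): hands the job in, once; it reports no verdict.
The state is a dict: "time_s": time; "q": joint angles; "qvel": joint speeds; "effort": joint torques, N m; "tcp_pos": TCP position; "eef_rot": TCP orientation; "ft_force": force on the tool from outside, world axes, zero at the start; "moment": the same for the moment, N m; "grip_width": finger opening in mm.
Only numpy, scipy, OpenCV 4.12 (cv2) and the standard library are available. Lean on these libraries where they do the work, as an engineer would, in place of code of your own. Each camera call takes 0.05 s, during which the arm holds its last target.

## Working session

There is one attempt and no reset: what is moved stays moved. The work goes in short steps, Python scripts to look and compute and a shell command to move; the robot and the scene stay as the last step left them, time stands still between calls to the robot, and variables do not carry over. Pictures are saved under pics/ and viewed, and the job is handed in when it is done.

```bash
mkdir -p pics
python3 - <<'E'
from bench import r
import cv2,numpy as np
s=r.get_state()
for k in s: print(k,np.round(s[k],3))
for n in("side","top"):
    f=r.grab_frame(n)
    cv2.imwrite(f"pics/{n}0.png",f["img"][:,:,::-1])
    print(n,[ (k,np.round(f[k],4).tolist()) for k in f if k!="img"])
E
```

```text
time_s 0.0
q [-1.255  0.494  1.346 -0.     1.303 -0.096]
qvel [-0.002 -0.     0.002 -0.    -0.     0.   ]
effort [-2.0000e-03 -8.7883e+01 -3.8185e+01  7.1000e-02  5.3000e-02 -0.0000e+00]
tcp_pos [ 249.482 -572.635  213.336]
eef_rot [-3.074 -0.641  0.   ]
ft_force [ 0.389 -0.193  0.031]
moment [-0.021  0.053 -0.021]
grip_width 91.437
side [('fx', 509.3461), ('fy', 509.3461), ('cx', 316.0365), ('cy', 196.5546), ('k1', -0.0187), ('eye', [-290.7112, -799.2881, 720.8747]), ('rotation', [0.9872, -0.3919, -0.6707])]
top [('fx', 495.3096), ('fy', 495.3096), ('cx', 324.3788), ('cy', 203.7205), ('k1', 0.0298), ('eye', [271.4459, 5.062, 1218.7942]), ('rotation', [0.1475, -0.1229, -1.5726])]
```

View pics/top0.png

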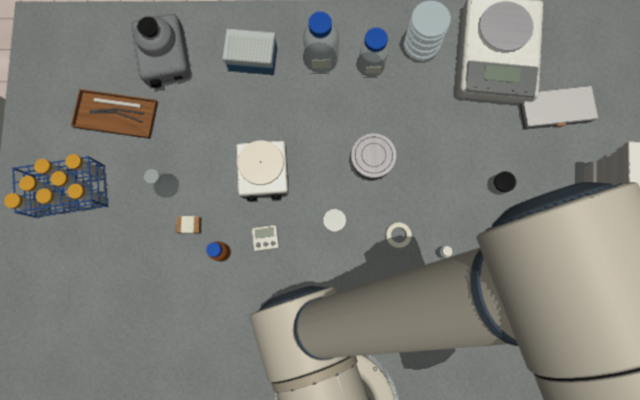

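View pics/side0.png

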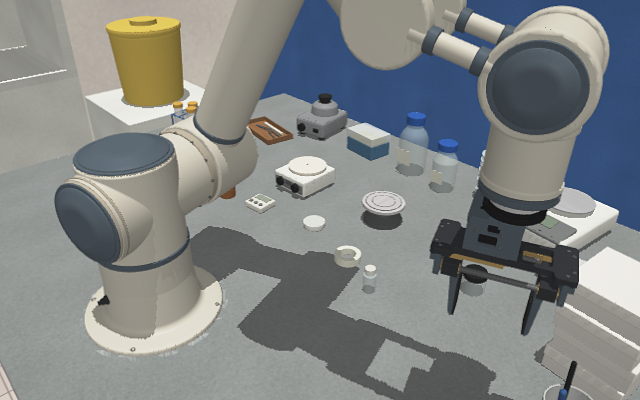

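```bash
cat > h.py <<'E'
from bench import r
import cv2,numpy as np
from scipy.spatial.transform import Rotation as Ro
F=np.diag([1.,-1,-1])
def cam(f):
    Rw=Ro.from_rotvec(f["rotation"]).as_matrix()@F   # cv cam->world
    K=np.array([[f["fx"],0,f["cx"]],[0,f["fy"],f["cy"]],[0,0,1.]])
    d=np.array([f["k1"],0,0,0.]); return Rw,K,d,np.array(f["eye"])
def back(f,uv,z):
    Rw,K,d,e=cam(f)
    p=cv2.undistortPoints(np.array(uv,float).reshape(-1,1,2),K,d).reshape(-1,2)
    v=np.c_[p,np.ones(len(p))]@Rw.T
    return e+v*((z-e[2])/v[:,2])[:,None]
def proj(f,P):
    Rw,K,d,e=cam(f)
    rv=cv2.Rodrigues(Rw.T)[0]; t=-Rw.T@e
    return cv2.projectPoints(np.array(P,float).reshape(-1,1,3),rv,t,K,d)[0].reshape(-1,2)
def circ(c,rad,n=40):
    a=np.linspace(0,2*np.pi,n); return np.c_[c[0]+rad*np.cos(a),c[1]+rad*np.sin(a),np.full(n,c[2])]
def crop(f,name,u0,v0,u1,v1,s=4,overlay=()):
    im=cv2.resize(f["img"][v0:v1,u0:u1,::-1],None,fx=s,fy=s,interpolation=cv2.INTER_CUBIC)
    for P,col in overlay:
        q=((proj(f,P)-[u0,v0]+.5)*s).astype(int)
        cv2.polylines(im,[q.reshape(-1,1,2)],False,col,1)
    cv2.imwrite("pics/"+name+".png",im)
def plan(x=None,y=None,z=None,jaw=None,s=None):
    """tool shift (m) to world target & spin so tool y axis has world angle jaw (deg, mod 180)"""
    s=s or r.get_state(); R=Ro.from_rotvec(s["eef_rot"]).as_matrix(); p=np.array(s["tcp_pos"])
    t=np.array([a if a is not None else b for a,b in zip((x,y,z),p)])
    sh=R.T@(t-p)/1000
    sp=None
    if jaw is not None:
        cur=np.degrees(np.arctan2(R[1,1],R[0,1])); 
        sp=-((jaw-cur+90)%180-90); sp=np.radians(sp) # tool z down: spin negative of world ccw
    print("pos",p.round(1),"shift",sh.round(4),"spin",None if sp is None else round(sp,3),"q6",round(s["q"][5],2),"t",s["time_s"])
E
python3 - <<'E'
from h import *
f=r.grab_frame("top"); np.save("top0.npy",f,allow_pickle=True)
g=r.grab_frame("side"); np.save("side0.npy",g,allow_pickle=True)
crop(f,"t1",130,120,290,270,5)
crop(f,"t2",300,120,460,270,5)
crop(f,"t3",430,160,530,270,5)
E
```

```text
(no output)
```

View pics/t1.png

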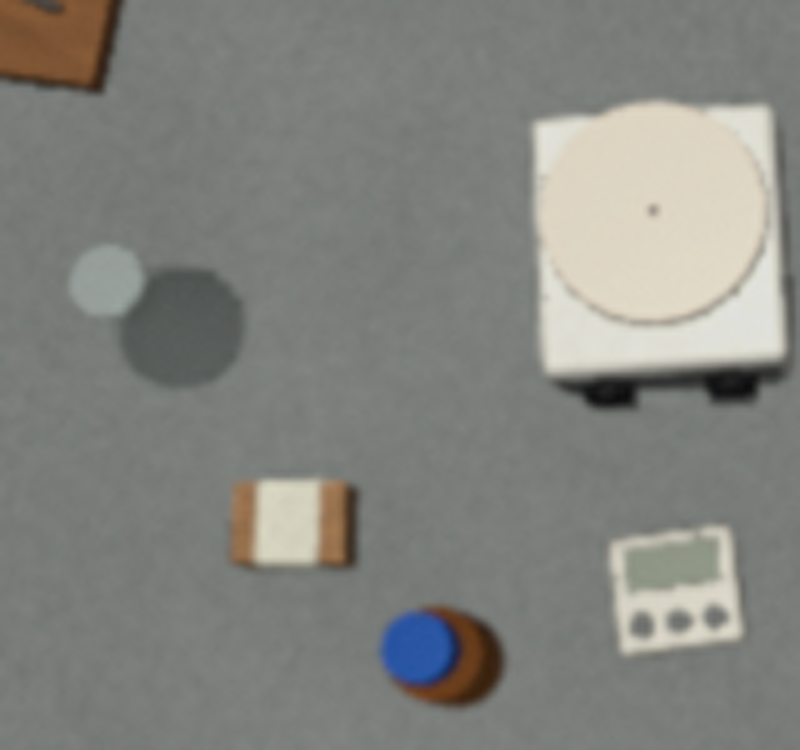

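View pics/t2.png

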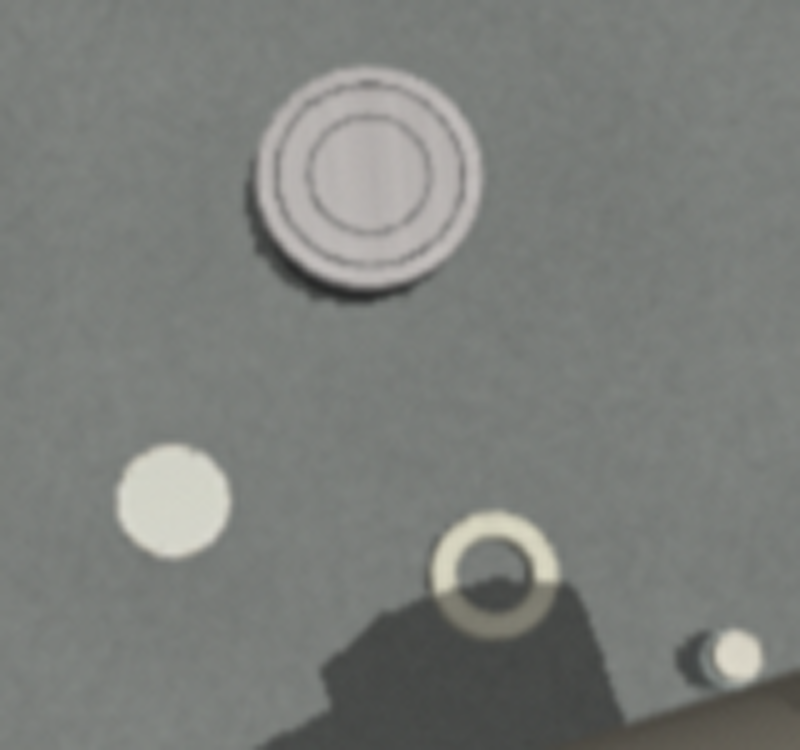

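View pics/t3.png

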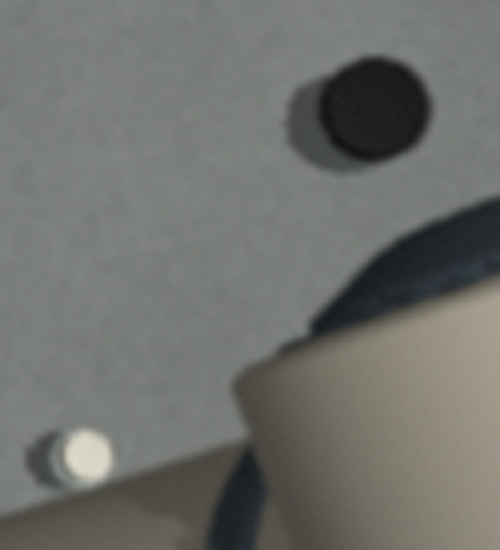

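```bash
cat >> h.py <<'E'
def px(u0,v0,x,y,s=5): return ((x+.5)/s-.5+u0,(y+.5)/s-.5+v0)
E
python3 - <<'E'
from h import *
f=np.load("top0.npy",allow_pickle=True).item();g=np.load("side0.npy",allow_pickle=True).item()
I=dict(flask=(130,120,107,281,105),flaskfoot=(130,120,182,326,0),stir=(130,120,653,211,64),stirc=(130,120,652,212,64),bottle=(130,120,420,648,91),
 timer=(130,120,676,590,18),carton=(130,120,293,522,26),turn=(300,120,369,175,55),turnouter=(300,120,369.5,180,55),dish=(300,120,174,500,15),tape=(300,120,495,575,19),vial=(300,120,737,656,61),jar=(430,160,375,108,50))
for k,(u,v,x,y,z) in I.items():
    p=px(u,v,x,y); w=back(f,p,z)[0]
    print(k,np.round(p,1),w.round(1),"side",proj(g,w).round(1)[0])
E
```

```text
flask [151.  175.8] [533.5 422.3 105. ] side [243. 129.]
flaskfoot [166.  184.8] [534.7 422.6   0. ] side [245.4 159.5]
stir [260.2 161.8] [575.7 176.6  64. ] side [306.3 163.6]
stirc [260. 162.] [575.2 177.1  64. ] side [306.1 163.6]
bottle [213.6 249.2] [364.2 275.4  91. ] side [224.  165.9]
timer [264.8 237.6] [397.5 169.   18. ] side [258.9 199.7]
carton [188.2 224. ] [431.2 354.9  26. ] side [229.8 169.5]
turn [373.4 154.6] [593.6 -96.4  55. ] side [382.7 200.5]
turnouter [373.5 155.6] [591.1 -96.6  55. ] side [382.1 200.9]
dish [334.4 219.6] [441.   -0.9  15. ] side [313.3 220.4]
tape [398.6 234.6] [ 402.7 -156.2   19. ] side [346.5 252.5]
vial [447.  250.8] [ 359.7 -261.2   61. ] side [369.  267.1]
jar [504.6 181.2] [ 526.  -408.2   50. ] side [474.1 270.4]
```

```bash
python3 - <<'E'
from h import *
f=np.load("top0.npy",allow_pickle=True).item();g=np.load("side0.npy",allow_pickle=True).item()
R=(0,0,255);G=(0,255,0)
ov=[(circ((593,-96.5,55),55),R),(circ((593,-96.5,55),15),R),(circ((575.5,176.8,64),55),R),(circ((441,-.9,15),27.5),R),(circ((441,-.9,0),27.5),G),
(circ((360,-261,61),11.5),R),(circ((360,-261,0),14),G),(circ((526,-408,50),25.5),R),(circ((526,-408,0),25),G),(circ((364,275.4,91),16.5),R),(circ((364,275.4,55),23),G),
(circ((534,422.4,105),17.5),R),(circ((534,422.4,0),32),G)]
crop(f,"ot",230,110,430,260,4,ov); crop(g,"os",240,120,400,300,4,ov); 
crop(f,"ot2",430,160,530,270,4,ov);crop(f,"ot3",130,160,240,270,4,ov)
E
cd pics; python3 -c "
import cv2,numpy as np
a=cv2.imread('ot2.png');b=cv2.imread('ot3.png');print(a.shape,b.shape)
cv2.imwrite('ot23.png',np.hstack([cv2.resize(a,None,fx=.9,fy=.9),cv2.resize(b,None,fx=.9,fy=.9)]))"
```

```text
(440, 400, 3) (440, 440, 3)
```

View pics/ot.png

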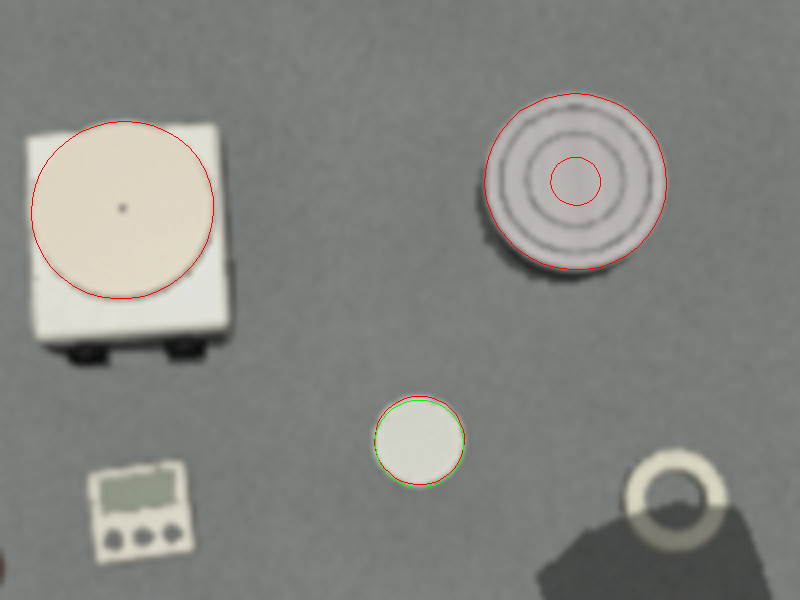

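View pics/os.png

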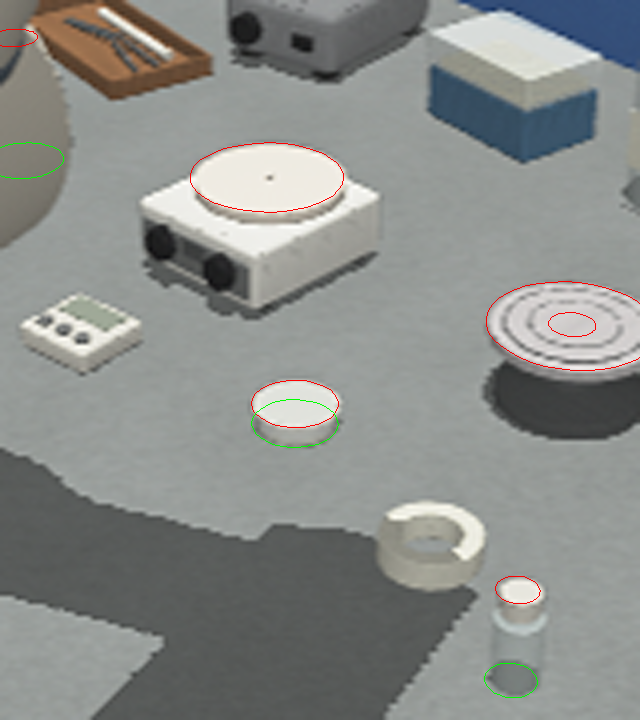

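View pics/ot23.png

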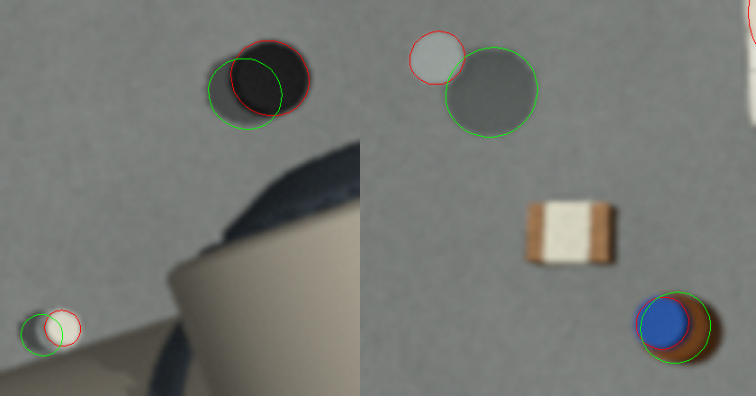

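```bash
python3 -c "
from h import *
plan(534,422.4,200,0)"
```

```text
pos [ 249.5 -572.8  213.6] shift [ 0.6582 -0.7988  0.0142] spin -1.16 q6 -0.1 t 0.2
```

```bash
python3 -m jog '[{"xyz":[0.6582,-0.7988,0.0142],"spin":-1.16},{"xyz":[0.6582,-0.7988,0.0142],"spin":-1.16},{"xyz":[0.6582,-0.7988,0.0142],"spin":-1.16},{"xyz":[0.6582,-0.7988,0.0142],"spin":-1.16},{"xyz":[0.6582,-0.7988,0.0142],"spin":-1.16},{"xyz":[0.6582,-0.7988,0.0142],"spin":-1.16},{"xyz":[0.6582,-0.7988,0.0142],"spin":-1.16},{"xyz":[0.6582,-0.7988,0.0142],"spin":-1.16},{"xyz":[0.6582,-0.7988,0.0142],"spin":-1.16},{"xyz":[0.6582,-0.7988,0.0142],"spin":-1.16},{"xyz":[0.6582,-0.7988,0.0142],"spin":-1.16},{"xyz":[0.6582,-0.7988,0.0142],"spin":-1.16},{"xyz":[0.6582,-0.7988,0.0142],"spin":-1.16},{"xyz":[0.6582,-0.7988,0.0142],"spin":-1.16},{"xyz":[0.6582,-0.7988,0.0142],"spin":-1.16},{"xyz":[0.6582,-0.7988,0.0142],"spin":-1.16},{"xyz":[0.6582,-0.7988,0.0142],"spin":-1.16},{"xyz":[0.6582,-0.7988,0.0142],"spin":-1.16},{"xyz":[0.6582,-0.7988,0.0142],"spin":-1.16},{"xyz":[0.6582,-0.7988,0.0142],"spin":-1.16}]' -1 15
python3 - <<'E'
from h import *
plan(534,422.4,66,0)
f=r.grab_frame("side"); g=r.grab_frame("top")
crop(f,"s1",100,0,420,250,2.5); crop(g,"t1b",80,80,400,330,2.5)
E
```

```text
time_s: 2.7
tcp_pos: [533.9, 421.2, 199.9]
eef_rot: [-2.222, -2.22, 0.001]
ft_force: [-0.1, -0.1, 0.2]
grip_width: 91.2
pos [533.9 421.2 199.9] shift [1.200e-03 1.000e-04 1.339e-01] spin -0.001 q6 0.58 t 2.7
```

View pics/t1b.png

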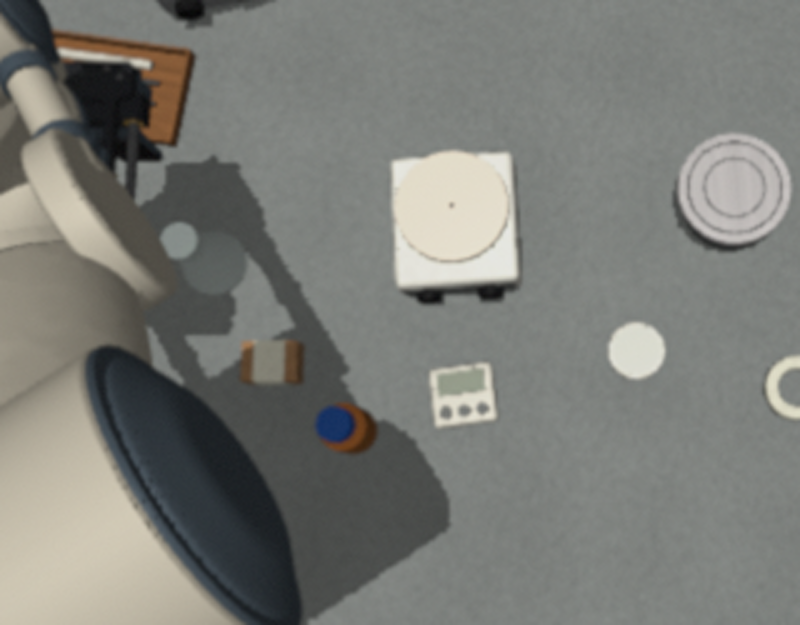

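View pics/s1.png

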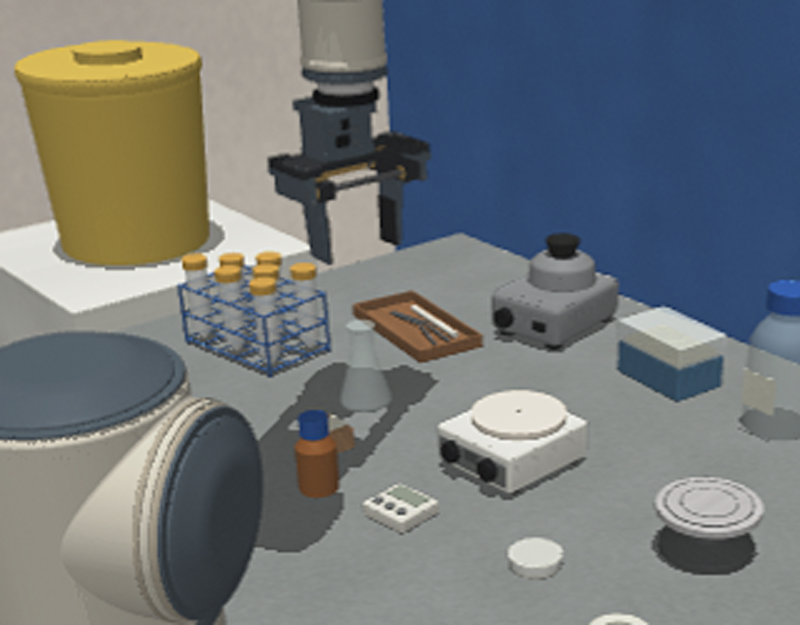

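```bash
python3 -m jog '[{"xyz":[0.001,0,0.05],"spin":0},{"xyz":[0.001,0,0.09],"spin":0},{"xyz":[0.001,0,0.12],"spin":0},{"xyz":[0.001,0,0.134],"spin":0},{"xyz":[0.001,0,0.134],"spin":0},{"xyz":[0.001,0,0.134],"spin":0}]' -1 15; python3 -m jog '[{"xyz":[0,0,0],"spin":0},{"xyz":[0,0,0],"spin":0},{"xyz":[0,0,0],"spin":0},{"xyz":[0,0,0],"spin":0},{"xyz":[0,0,0],"spin":0},{"xyz":[0,0,0],"spin":0},{"xyz":[0,0,0],"spin":0},{"xyz":[0,0,0],"spin":0}]' 1 15;  python3 - <<'E'
from h import *
plan()
f=r.grab_frame("side"); crop(f,"s2",180,60,380,210,4)
E
```

```text
time_s: 3.55
tcp_pos: [534.8, 423.6, 67.2]
eef_rot: [2.221, 2.221, 0.003]
ft_force: [-0.3, -0.1, 0.8]
grip_width: 91.2
time_s: 4.55
tcp_pos: [534.0, 423.2, 65.7]
eef_rot: [-2.221, -2.221, 0.0]
ft_force: [-0.1, 0.3, -0.0]
grip_width: 33.4
pos [534.  423.2  65.7] shift [0. 0. 0.] spin None q6 0.58 t 4.55
```

View pics/s2.png

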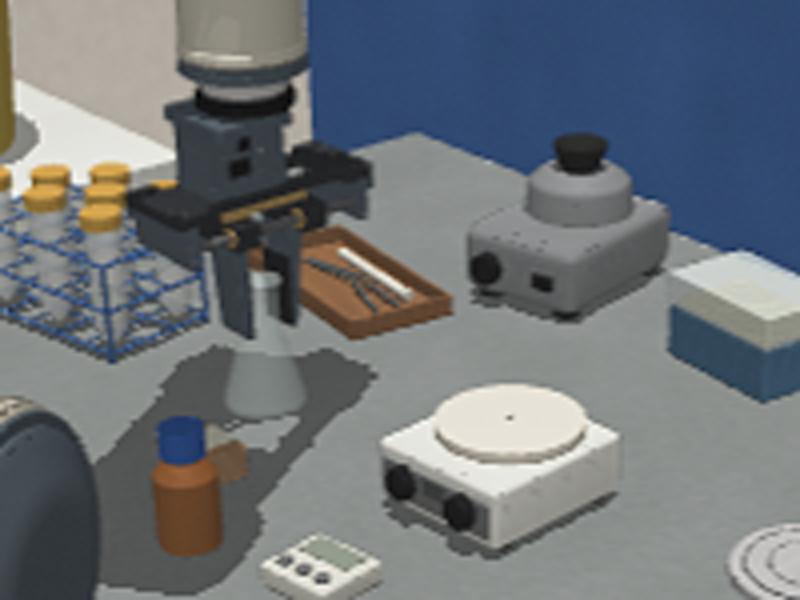

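```bash
python3 -m jog '[{"xyz":[0,0,0],"spin":0},{"xyz":[0,0,0],"spin":0},{"xyz":[0,0,0],"spin":0}]' 1 15;  python3 - <<'E'
from h import *
plan(575.5,176.8)
E
```

```text
time_s: 4.97
tcp_pos: [534.0, 423.2, 65.7]
eef_rot: [-2.221, -2.221, 0.0]
ft_force: [-0.7, -0.7, 0.8]
grip_width: 33.4
pos [534.  423.2  65.7] shift [-0.2464  0.0415  0.    ] spin None q6 0.58 t 4.975
```

```bash
python3 -m jog '[{"xyz":[0,0,-0.01],"spin":0},{"xyz":[0,0,-0.03],"spin":0},{"xyz":[0,0,-0.06],"spin":0},{"xyz":[0,0,-0.09],"spin":0},{"xyz":[0,0,-0.1],"spin":0},{"xyz":[0,0,-0.1],"spin":0}]' 1 25;  python3 - <<'E'
from h import *
plan(575.5,176.8)
f=r.grab_frame("side"); crop(f,"s3",180,40,380,190,4)
E
```

```text
time_s: 5.72
tcp_pos: [534.2, 423.3, 166.0]
eef_rot: [2.221, 2.221, 0.001]
ft_force: [-0.4, -0.1, -0.9]
grip_width: 32.8
pos [534.2 423.3 166. ] shift [-2.464e-01  4.130e-02 -1.000e-04] spin None q6 0.58 t 5.725
```

View pics/s3.png

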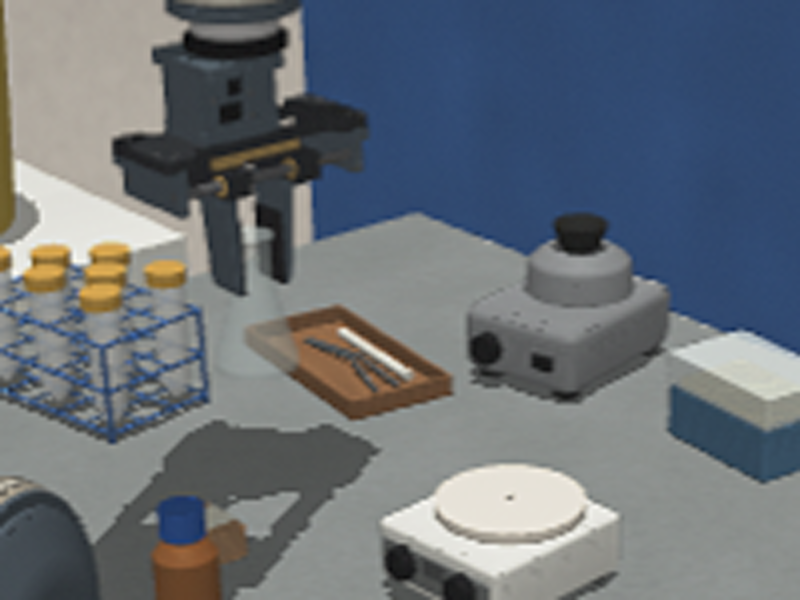

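Run:
```python
from h import *
f=r.grab_frame("side"); ov=[(circ((534,422.4,100.3),32),(0,0,255)),(circ((534,422.4,205.3),17.5),(0,0,255)),(np.array([[534,422.4,100.3],[534,422.4,205.3]]),(0,255,0))]
crop(f,"s4",220,85,270,145,10,ov)
```

```text
(no output)
```

View pics/s4.png

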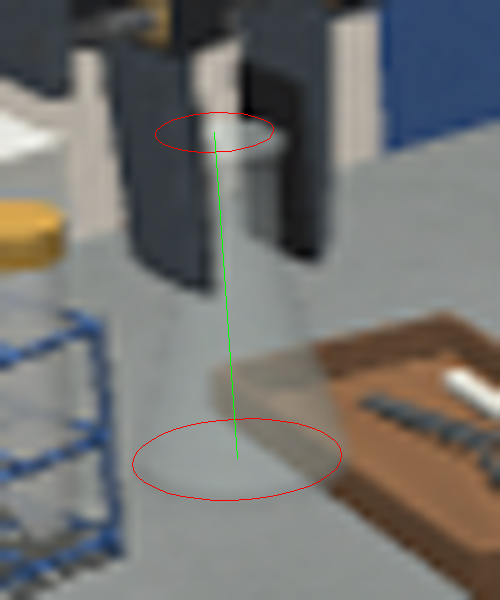

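```bash
python3 -m jog '[{"xyz":[-0.015,0.003,-0.01],"spin":0},{"xyz":[-0.045,0.008,-0.01],"spin":0},{"xyz":[-0.085,0.015,-0.01],"spin":0},{"xyz":[-0.13,0.022,-0.01],"spin":0},{"xyz":[-0.17,0.029,-0.01],"spin":0},{"xyz":[-0.205,0.035,-0.01],"spin":0},{"xyz":[-0.23,0.039,-0.01],"spin":0},{"xyz":[-0.242,0.0413,-0.005],"spin":0},{"xyz":[-0.2456,0.0413,0],"spin":0},{"xyz":[-0.2456,0.0413,0],"spin":0},{"xyz":[-0.2456,0.0413,0],"spin":0}]' 1 25;  python3 - <<'E'
from h import *
plan(575.5,177.7,130.7)
f=r.grab_frame("side");g=r.grab_frame("top") 
ov=[(circ((575.5,176.8,100.),32),(0,0,255)),(circ((575.5,176.8,205),17.5),(0,0,255)),(circ((575.5,176.8,64),55),(0,255,0))]
crop(f,"s5",250,90,350,190,6,ov);crop(g,"t5",210,120,310,220,6,ov)
E
```

```text
time_s: 7.2
tcp_pos: [575.2, 178.3, 165.7]
eef_rot: [-2.22, -2.222, 0.0]
ft_force: [1.1, 0.5, -0.9]
grip_width: 32.5
pos [575.2 178.3 165.7] shift [-0.0006  0.0003  0.035 ] spin None q6 0.2 t 7.2
```

View pics/s5.png

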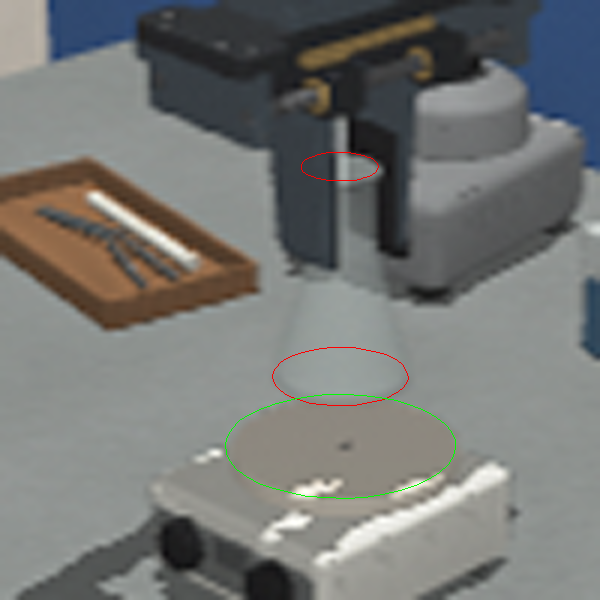

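View pics/t5.png

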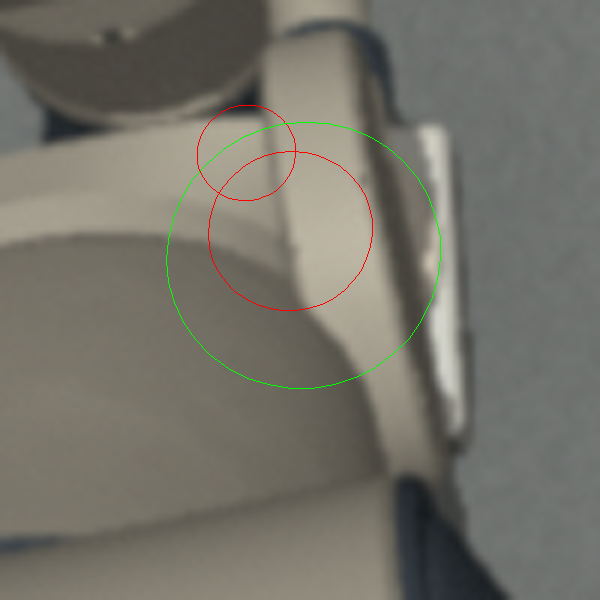

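```bash
python3 -m jog '[{"xyz":[-0.0005,0.0003,0.012],"spin":0},{"xyz":[-0.0005,0.0003,0.024],"spin":0},{"xyz":[-0.0005,0.0003,0.03],"spin":0},{"xyz":[-0.0005,0.0003,0.033],"spin":0},{"xyz":[-0.0005,0.0003,0.035],"spin":0},{"xyz":[-0.0005,0.0003,0.036],"spin":0},{"xyz":[-0.0005,0.0003,0.036],"spin":0},{"xyz":[-0.0005,0.0003,0.036],"spin":0}]' 1 10;  python3 - <<'E'
from h import *
plan(575.5,177.7,130.7)
f=r.grab_frame("side")
ov=[(circ((575.5,176.8,64.),32),(0,0,255)),(circ((575.5,176.8,64),55),(0,255,0))]
crop(f,"s6",250,90,350,190,6,ov)
E
```

```text
time_s: 8.3
tcp_pos: [575.7, 177.1, 129.9]
eef_rot: [2.221, 2.221, 0.0]
ft_force: [-0.1, -0.3, -1.5]
grip_width: 33.5
pos [575.7 177.1 129.9] shift [ 0.0006 -0.0002 -0.0008] spin None q6 0.2 t 8.3
```

View pics/s6.png

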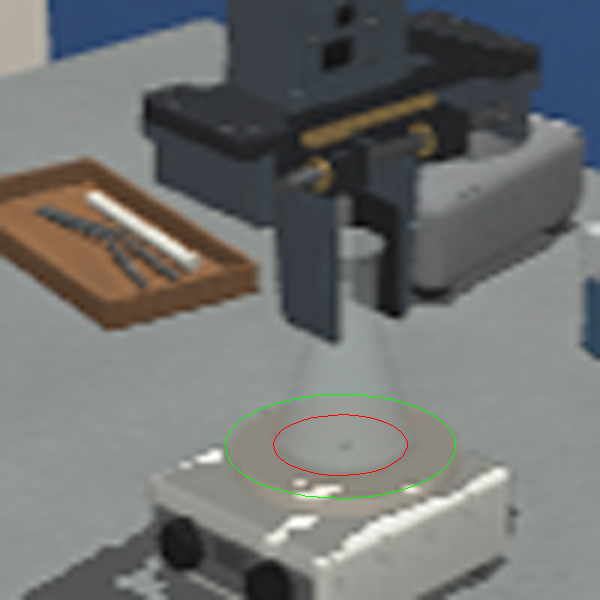

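```bash
python3 -m jog '[{"xyz":[0,0,0.001],"spin":0},{"xyz":[0,0,0.0015],"spin":0},{"xyz":[0,0,0.0015],"spin":0}]' 1 10;  python3 -m jog '[{"xyz":[0,0,0.001],"spin":0},{"xyz":[0,0,0.001],"spin":0},{"xyz":[0,0,0.001],"spin":0}]' 1 10
```

```text
time_s: 8.72
tcp_pos: [575.9, 177.2, 129.1]
eef_rot: [2.221, 2.221, 0.001]
ft_force: [-2.9, -0.4, 11.0]
grip_width: 33.8
time_s: 9.1
tcp_pos: [575.9, 177.2, 128.1]
eef_rot: [2.221, 2.221, 0.001]
ft_force: [-2.9, -0.7, 11.8]
grip_width: 33.4
```

```bash
python3 -m jog '[{"xyz":[0,0,-0.001],"spin":0},{"xyz":[0,0,-0.001],"spin":0},{"xyz":[0,0,-0.001],"spin":0},{"xyz":[0,0,-0.001],"spin":0},{"xyz":[0,0,-0.001],"spin":0},{"xyz":[0,0,-0.001],"spin":0}]' -0.4 10;  python3 -m jog '[{"xyz":[0,0,-0.01],"spin":0},{"xyz":[0,0,-0.04],"spin":0},{"xyz":[0,0,-0.08],"spin":0},{"xyz":[0,0,-0.12],"spin":0},{"xyz":[0,0,-0.12],"spin":0},{"xyz":[0,0,-0.12],"spin":0}]' -0.4 10
python3 - <<'E'
from h import *
plan(441,-.9,60,0)
f=r.grab_frame("side")
ov=[(circ((575.5,176.8,64.),32),(0,0,255)),(circ((575.5,176.8,169),17.5),(0,0,255)),(circ((575.5,176.8,64),55),(0,255,0))]
crop(f,"s7",250,90,350,190,6,ov)
E
```

```text
time_s: 9.85
tcp_pos: [575.6, 177.1, 128.2]
eef_rot: [-2.221, -2.221, 0.0]
ft_force: [-0.0, -0.5, 0.2]
grip_width: 63.9
time_s: 10.6
tcp_pos: [575.3, 177.0, 248.1]
eef_rot: [-2.221, -2.221, 0.0]
ft_force: [1.0, -0.6, -0.0]
grip_width: 64.0
pos [575.3 177.  248.1] shift [-0.1779 -0.1343  0.1881] spin 0.0 q6 0.2 t 10.6
```

View pics/s7.png

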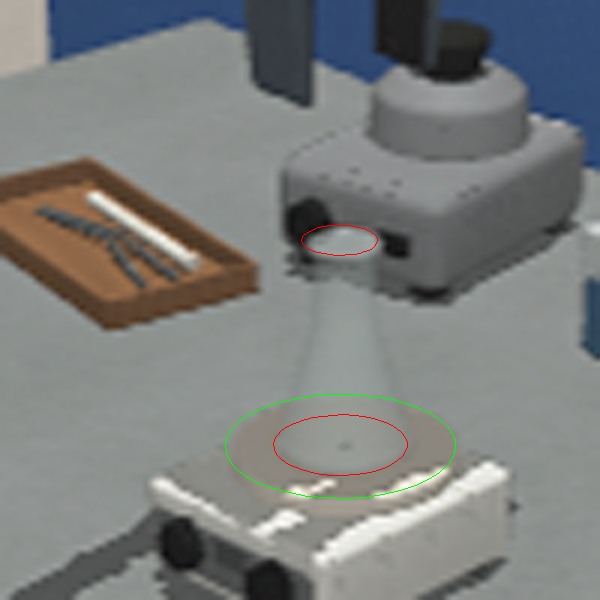

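```bash
python3 -m jog '[{"xyz":[-0.04,-0.03,0.01],"spin":0},{"xyz":[-0.085,-0.065,0.05],"spin":0},{"xyz":[-0.13,-0.1,0.09],"spin":0},{"xyz":[-0.165,-0.125,0.14],"spin":0},{"xyz":[-0.1779,-0.1343,0.188],"spin":0},{"xyz":[-0.1779,-0.1343,0.188],"spin":0},{"xyz":[-0.1779,-0.1343,0.188],"spin":0}]' -1 10
python3 - <<'E'
from h import *
plan(441,-.9,4,0)
f=r.grab_frame("side")
crop(f,"s8",250,140,400,260,5)
E
```

```text
time_s: 11.52
tcp_pos: [441.6, -0.6, 60.4]
eef_rot: [-2.221, -2.221, 0.001]
ft_force: [-0.2, 0.3, -0.5]
grip_width: 91.0
pos [441.6  -0.6  60.4] shift [-0.0003 -0.0006  0.0564] spin -0.0 q6 -0.14 t 11.525
```

View pics/s8.png

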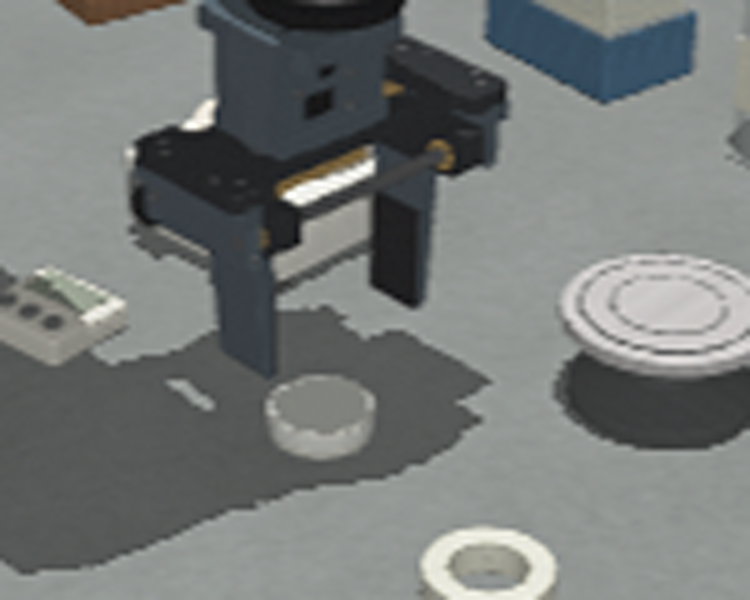

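```bash
python3 -m jog '[{"xyz":[0,0,0.025],"spin":0},{"xyz":[0,0,0.045],"spin":0},{"xyz":[0,0,0.053],"spin":0},{"xyz":[0,0,0.056],"spin":0},{"xyz":[0,0,0.056],"spin":0}]' -1 10; python3 -m jog '[{"xyz":[0,0,0],"spin":0},{"xyz":[0,0,0],"spin":0},{"xyz":[0,0,0],"spin":0},{"xyz":[0,0,0],"spin":0},{"xyz":[0,0,0],"spin":0},{"xyz":[0,0,0],"spin":0},{"xyz":[0,0,0],"spin":0}]' 1 12; python3 -m jog '[{"xyz":[0,0,-0.01],"spin":0},{"xyz":[0,0,-0.03],"spin":0},{"xyz":[0,0,-0.06],"spin":0},{"xyz":[0,0,-0.09],"spin":0},{"xyz":[0,0,-0.11],"spin":0},{"xyz":[0,0,-0.11],"spin":0}]' 1 12
python3 - <<'E'
from h import *
plan(593,-96.5,110,0)
f=r.grab_frame("side")
crop(f,"s9",250,110,400,230,5,[(circ((441,-.9,110),27.5),(0,0,255))])
E
```

```text
time_s: 12.2
tcp_pos: [441.8, -0.7, 4.8]
eef_rot: [2.221, 2.221, 0.001]
ft_force: [0.3, 0.1, 0.2]
grip_width: 90.8
time_s: 13.08
tcp_pos: [441.3, -0.8, 4.2]
eef_rot: [2.221, 2.221, -0.0]
ft_force: [-0.7, -0.1, 4.3]
grip_width: 54.9
time_s: 13.82
tcp_pos: [442.1, -0.9, 115.8]
eef_rot: [2.22, 2.22, 0.003]
ft_force: [-0.9, 0.4, -0.8]
grip_width: 54.2
pos [442.1  -0.9 115.8] shift [-0.0956  0.1509  0.0062] spin 0.0 q6 -0.14 t 13.825
```

View pics/s9.png

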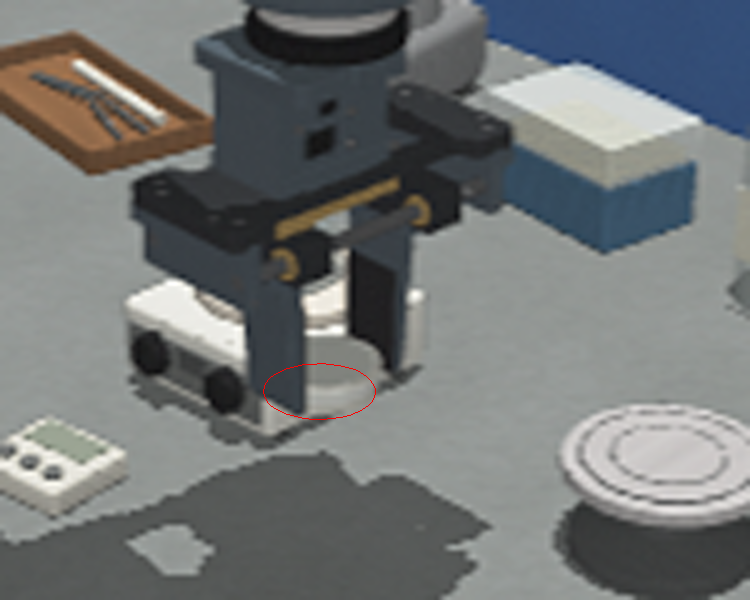

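Run:
```python
from h import *
f=r.grab_frame("side")
print(proj(f,[[442,-1,111],[443,-1,111],[442,0,111],[442,-1,112]]).round(2))
s=r.get_state(); print(s["tcp_pos"],s["ft_force"])
crop(f,"s10",290,165,350,205,12,[(circ((442,-.9,111.5),27.5),(0,0,255)),(circ((442,-.9,126.5),27.5),(0,255,0))])
```

```text
[[313.77 187.24]
 [314.07 187.1 ]
 [313.5  187.09]
 [313.77 186.88]]
[441.14913485  -0.76751896 114.18534592] [-0.37145008 -0.26686933 -0.32943868]
```

View pics/s10.png

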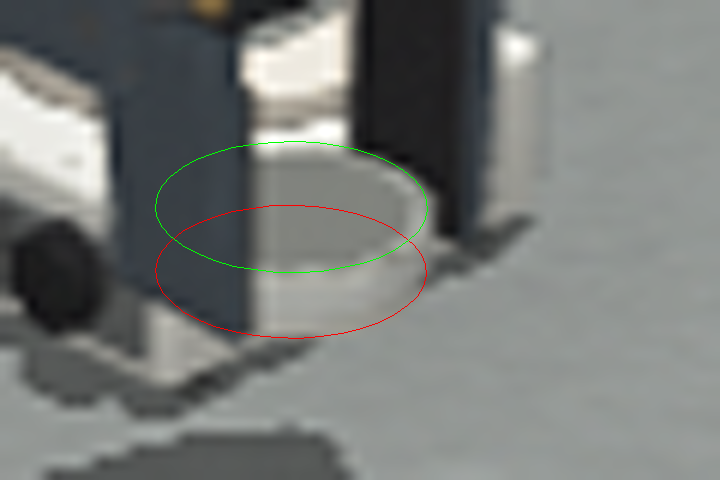

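```bash
python3 -m jog '[{"xyz":[-0.01,0.016,0],"spin":0},{"xyz":[-0.03,0.048,0],"spin":0},{"xyz":[-0.055,0.088,0],"spin":0},{"xyz":[-0.078,0.124,0],"spin":0},{"xyz":[-0.09,0.144,0],"spin":0},{"xyz":[-0.0957,0.1518,0.01],"spin":0},{"xyz":[-0.0957,0.1518,0.025],"spin":0},{"xyz":[-0.0957,0.1518,0.035],"spin":0},{"xyz":[-0.0957,0.1518,0.035],"spin":0},{"xyz":[-0.0957,0.1518,0.035],"spin":0}]' 1 12
python3 - <<'E'
from h import *
plan(593,-96.5,59.2,0)
f=r.grab_frame("side")
crop(f,"s11",320,150,440,240,6,[(circ((593,-96.5,55),55),(0,255,0)),(circ((593,-96.5,75),27.5),(0,0,255))])
E
```

```text
time_s: 15.18
tcp_pos: [593.0, -96.3, 79.5]
eef_rot: [2.221, 2.222, 0.0]
ft_force: [0.6, 0.7, -0.4]
grip_width: 54.7
pos [593.  -96.3  79.5] shift [-0.0002 -0.0001  0.0203] spin 0.0 q6 -0.26 t 15.175
```

View pics/s11.png

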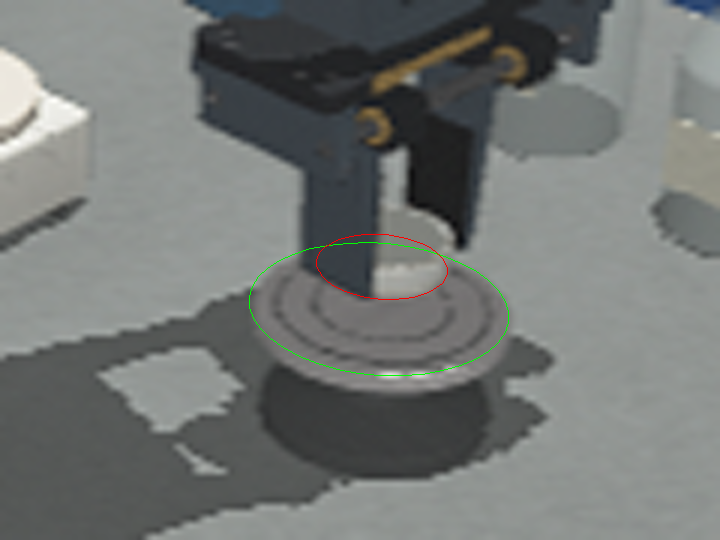

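```bash
python3 -m jog '[{"xyz":[0,0,0.008],"spin":0},{"xyz":[0,0,0.014],"spin":0},{"xyz":[0,0,0.017],"spin":0},{"xyz":[0,0,0.019],"spin":0},{"xyz":[0,0,0.0195],"spin":0},{"xyz":[0,0,0.0195],"spin":0}]' 1 8
```

```text
time_s: 15.98
tcp_pos: [593.2, -96.5, 59.8]
eef_rot: [2.221, 2.221, 0.0]
ft_force: [0.7, 0.5, -1.1]
grip_width: 54.5
```

```bash
python3 -m jog '[{"xyz":[0,0,0.0005],"spin":0},{"xyz":[0,0,0.001],"spin":0},{"xyz":[0,0,0.001],"spin":0}]' 1 6; python3 -m jog '[{"xyz":[0,0,0],"spin":0},{"xyz":[0,0,0],"spin":0},{"xyz":[0,0,0],"spin":0},{"xyz":[0,0,0],"spin":0}]' -0.6 6; python3 -m jog '[{"xyz":[0,0,-0.02],"spin":0},{"xyz":[0,0,-0.06],"spin":0},{"xyz":[0,0,-0.11],"spin":0},{"xyz":[0,0,-0.15],"spin":0},{"xyz":[0,0,-0.15],"spin":0},{"xyz":[0,0,-0.15],"spin":0}]' -0.6
python3 - <<'E'
from h import *
plan(364,275.4,120,0)
f=r.grab_frame("side")
crop(f,"s12",320,150,440,240,6,[(circ((593,-96.5,55),55),(0,255,0)),(circ((593,-96.5,55),27.5),(0,0,255))])
E
```

```text
time_s: 16.35
tcp_pos: [593.3, -96.5, 59.1]
eef_rot: [2.221, 2.221, 0.0]
ft_force: [-1.1, 0.5, 5.6]
grip_width: 54.8
time_s: 16.85
tcp_pos: [593.1, -96.5, 58.7]
eef_rot: [-2.221, -2.221, 0.0]
ft_force: [0.1, -0.7, -0.0]
grip_width: 72.9
time_s: 17.6
tcp_pos: [592.7, -96.4, 208.1]
eef_rot: [-2.221, -2.221, 0.001]
ft_force: [0.1, 0.2, -0.1]
grip_width: 72.9
pos [592.7 -96.4 208.1] shift [ 0.3718 -0.2287  0.0883] spin -0.0 q6 -0.26 t 17.6
```

View pics/s12.png

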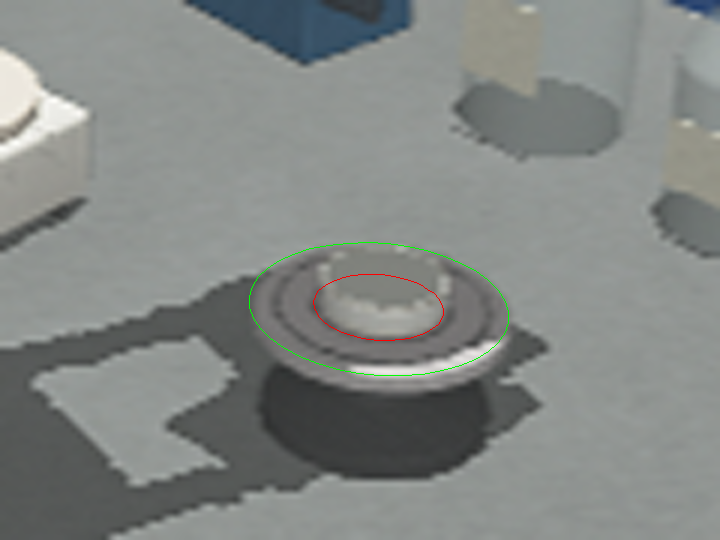

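```bash
python3 -m jog '[{"xyz":[0.0372,-0.0229,0],"spin":0},{"xyz":[0.0837,-0.0515,0],"spin":0},{"xyz":[0.1301,-0.08,0],"spin":0},{"xyz":[0.1766,-0.1086,0],"spin":0},{"xyz":[0.2231,-0.1372,0],"spin":0},{"xyz":[0.2696,-0.1658,0.01],"spin":0},{"xyz":[0.316,-0.1944,0.03],"spin":0},{"xyz":[0.35,-0.2153,0.05],"spin":0},{"xyz":[0.3718,-0.2287,0.07],"spin":0},{"xyz":[0.3718,-0.2287,0.088],"spin":0},{"xyz":[0.3718,-0.2287,0.088],"spin":0}]' -1 20
python3 - <<'E'
from h import *
plan(364,275.4,20,0)
f=r.grab_frame("side");g=r.grab_frame("top")
crop(f,"s13",170,90,290,210,5);crop(g,"t13",160,100,400,270,3)
E
```

```text
time_s: 19.02
tcp_pos: [363.0, 274.7, 119.1]
eef_rot: [-2.22, -2.221, 0.006]
ft_force: [-0.3, -0.7, 0.4]
grip_width: 91.3
pos [363.  274.7 119.1] shift [0.0009 0.0013 0.0991] spin 0.001 q6 0.52 t 19.025
```

View pics/s13.png

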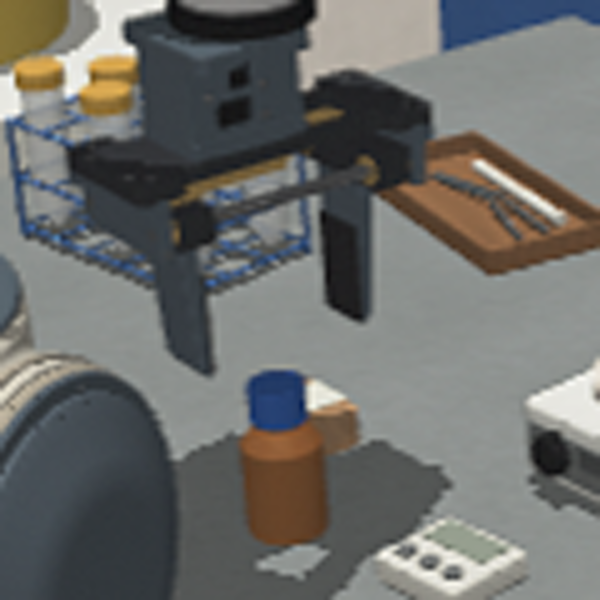

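View pics/t13.png

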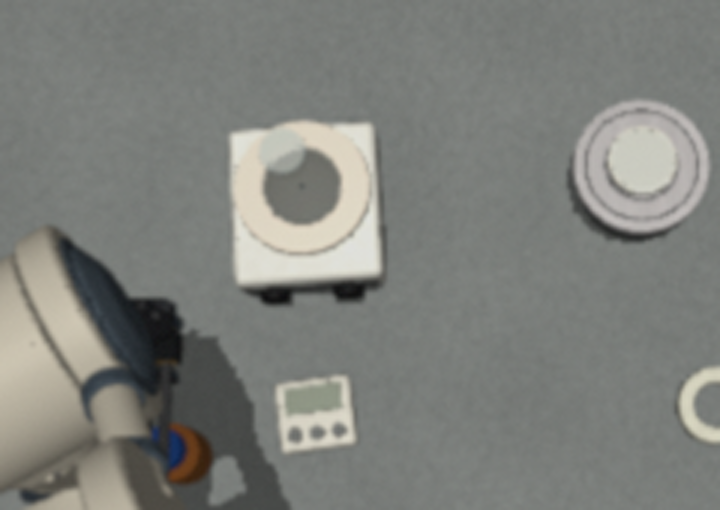

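```bash
python3 -m jog '[{"xyz":[0.0005,0.001,0.03],"spin":0},{"xyz":[0.0005,0.001,0.06],"spin":0},{"xyz":[0.0005,0.001,0.085],"spin":0},{"xyz":[0.0005,0.001,0.098],"spin":0},{"xyz":[0.0005,0.001,0.098],"spin":0},{"xyz":[0.0005,0.001,0.098],"spin":0}]' -1 25; python3 -m jog '[{"xyz":[0,0,0],"spin":0},{"xyz":[0,0,0],"spin":0},{"xyz":[0,0,0],"spin":0},{"xyz":[0,0,0],"spin":0},{"xyz":[0,0,0],"spin":0},{"xyz":[0,0,0],"spin":0},{"xyz":[0,0,0],"spin":0},{"xyz":[0,0,0],"spin":0}]' 1 25; python3 -m jog '[{"xyz":[0,0,-0.01],"spin":0},{"xyz":[0,0,-0.03],"spin":0},{"xyz":[0,0,-0.06],"spin":0},{"xyz":[0,0,-0.08],"spin":0},{"xyz":[0,0,-0.08],"spin":0},{"xyz":[0,0,-0.08],"spin":0}]' 1 25
python3 - <<'E'
from h import *
plan(584.3,39.1,100,0)
f=r.grab_frame("side")
crop(f,"s14",170,70,290,190,5)
E
```

```text
time_s: 19.88
tcp_pos: [365.9, 276.0, 23.5]
eef_rot: [2.221, 2.221, 0.002]
ft_force: [-0.3, -0.8, -1.0]
grip_width: 91.6
time_s: 20.88
tcp_pos: [365.3, 275.7, 22.7]
eef_rot: [-2.221, -2.221, 0.0]
ft_force: [-1.1, -0.7, 1.7]
grip_width: 45.7
time_s: 21.62
tcp_pos: [365.2, 275.6, 102.3]
eef_rot: [-2.221, -2.221, 0.001]
ft_force: [0.1, -0.8, -2.0]
grip_width: 45.5
pos [365.2 275.6 102.3] shift [-0.2365  0.2191  0.0023] spin -0.0 q6 0.52 t 21.625
```

View pics/s14.png

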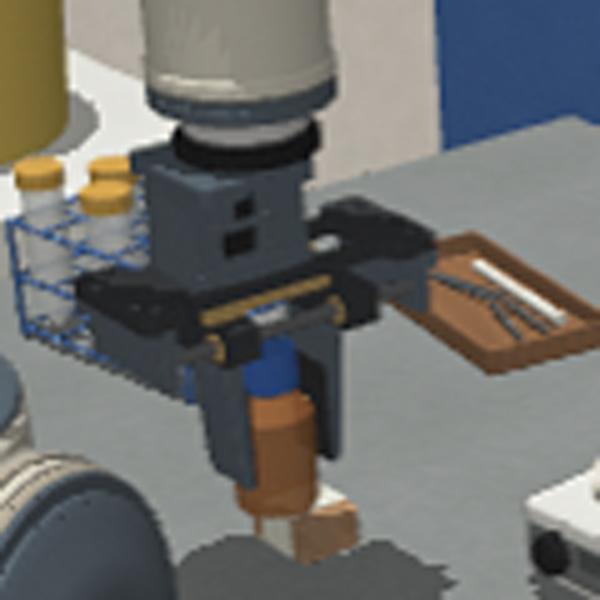

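```bash
python3 -m jog '[{"xyz":[-0.015,0.003,0],"spin":0},{"xyz":[-0.045,0.01,0],"spin":0},{"xyz":[-0.09,0.025,0],"spin":0},{"xyz":[-0.135,0.04,0],"spin":0},{"xyz":[-0.18,0.055,0],"spin":0},{"xyz":[-0.215,0.075,0],"spin":0},{"xyz":[-0.233,0.11,0],"spin":0},{"xyz":[-0.2365,0.15,0],"spin":0},{"xyz":[-0.2365,0.185,0],"spin":0},{"xyz":[-0.2365,0.207,0],"spin":0},{"xyz":[-0.2365,0.216,0.01],"spin":0},{"xyz":[-0.2365,0.2191,0.03],"spin":0},{"xyz":[-0.2365,0.2191,0.05],"spin":0},{"xyz":[-0.2365,0.2191,0.06],"spin":0},{"xyz":[-0.2365,0.2191,0.06],"spin":0},{"xyz":[-0.2365,0.2191,0.06],"spin":0}]' 1 25
python3 - <<'E'
from h import *
plan(584.3,39.1,22.7,0)
f=r.grab_frame("side");g=r.grab_frame("top")
crop(f,"s15",260,90,420,230,5);crop(g,"t15",200,100,440,270,3)
E
```

```text
time_s: 23.68
tcp_pos: [584.7, 39.2, 43.2]
eef_rot: [2.221, 2.221, 0.001]
ft_force: [-0.1, 0.3, -0.6]
grip_width: 45.3
pos [584.7  39.2  43.2] shift [-0.0001 -0.0004  0.0205] spin 0.0 q6 -0.03 t 23.675
```

View pics/s15.png

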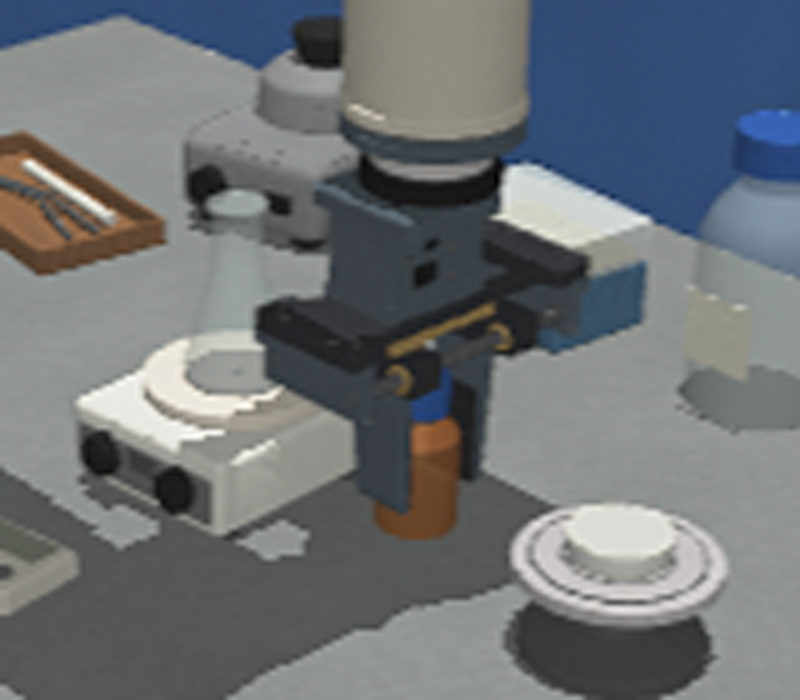

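```bash
python3 -m jog '[{"xyz":[0,0,0.008],"spin":0},{"xyz":[0,0,0.015],"spin":0},{"xyz":[0,0,0.018],"spin":0},{"xyz":[0,0,0.0195],"spin":0},{"xyz":[0,0,0.02],"spin":0},{"xyz":[0,0,0.02],"spin":0}]' 1 12
```

```text
time_s: 24.52
tcp_pos: [584.6, 39.3, 22.8]
eef_rot: [2.221, 2.221, 0.0]
ft_force: [-0.2, -0.2, -1.1]
grip_width: 45.2
```

```bash
python3 -m jog '[{"xyz":[0,0,0.0005],"spin":0},{"xyz":[0,0,0.001],"spin":0},{"xyz":[0,0,0.001],"spin":0}]' 1 8
```

```text
time_s: 24.9
tcp_pos: [584.8, 39.3, 22.4]
eef_rot: [2.221, 2.221, 0.001]
ft_force: [-1.9, 0.2, 9.8]
grip_width: 45.5
```

Contact. Release (small opening), go up.

```bash
python3 -m jog '[{"xyz":[0,0,-0.0005],"spin":0},{"xyz":[0,0,-0.0005],"spin":0},{"xyz":[0,0,-0.0005],"spin":0},{"xyz":[0,0,-0.0005],"spin":0},{"xyz":[0,0,-0.0005],"spin":0}]' -0.5 8; python3 -m jog '[{"xyz":[0,0,-0.015],"spin":0},{"xyz":[0,0,-0.05],"spin":0},{"xyz":[0,0,-0.1],"spin":0},{"xyz":[0,0,-0.15],"spin":0},{"xyz":[0,0,-0.18],"spin":0},{"xyz":[0,0,-0.18],"spin":0}]' -0.5
python3 - <<'E'
from h import *
plan(360,-261,120,90)
f=r.grab_frame("side")
crop(f,"s16",260,90,420,230,5,[(circ((584.3,39.1,0),23),(0,0,255)),(circ((584.3,39.1,91),16.5),(0,0,255))])
E
```

```text
time_s: 25.52
tcp_pos: [584.5, 39.3, 22.2]
eef_rot: [-2.221, -2.221, 0.0]
ft_force: [0.5, 0.2, 0.6]
grip_width: 68.4
time_s: 26.28
tcp_pos: [585.8, 39.3, 205.7]
eef_rot: [2.219, 2.219, 0.006]
ft_force: [-0.5, 0.9, 0.7]
grip_width: 68.4
pos [585.8  39.3 205.7] shift [-0.3002 -0.2263  0.0846] spin -1.571 q6 -0.03 t 26.275
```

View pics/s16.png

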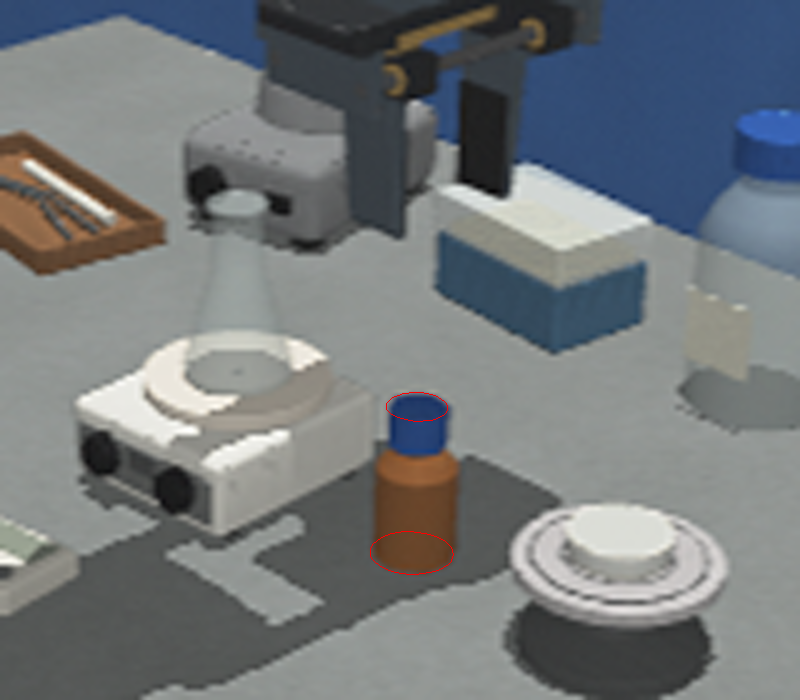

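```bash
python3 -m jog '[{"xyz":[-0.03,-0.0226,0],"spin":0.1},{"xyz":[-0.07,-0.0528,0],"spin":0.28},{"xyz":[-0.11,-0.083,0],"spin":0.46},{"xyz":[-0.15,-0.113,0.01],"spin":0.64},{"xyz":[-0.19,-0.143,0.03],"spin":0.82},{"xyz":[-0.23,-0.173,0.05],"spin":1.0},{"xyz":[-0.265,-0.2,0.07],"spin":1.18},{"xyz":[-0.29,-0.2186,0.08],"spin":1.36},{"xyz":[-0.3002,-0.2263,0.0846],"spin":1.52},{"xyz":[-0.3002,-0.2263,0.0846],"spin":1.571},{"xyz":[-0.3002,-0.2263,0.0846],"spin":1.571},{"xyz":[-0.3002,-0.2263,0.0846],"spin":1.571}]' -0.4 12
python3 - <<'E'
from h import *
plan(360,-261,12,90)
f=r.grab_frame("side");g=r.grab_frame("top")
crop(f,"s17",300,150,460,310,4,[(circ((360,-261,0),14),(0,0,255))]);crop(g,"t17",200,100,540,300,2.3)
E
```

```text
time_s: 27.82
tcp_pos: [358.1, -260.6, 117.4]
eef_rot: [-3.141, -0.002, 0.001]
ft_force: [-0.5, 0.2, 0.1]
grip_width: 64.0
pos [ 358.1 -260.6  117.4] shift [0.002  0.0005 0.1054] spin 0.001 q6 0.81 t 27.825
```

View pics/s17.png

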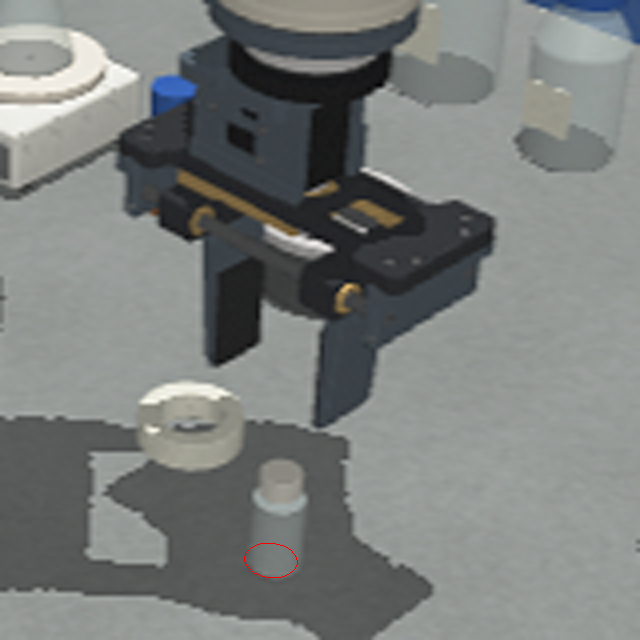

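View pics/t17.png

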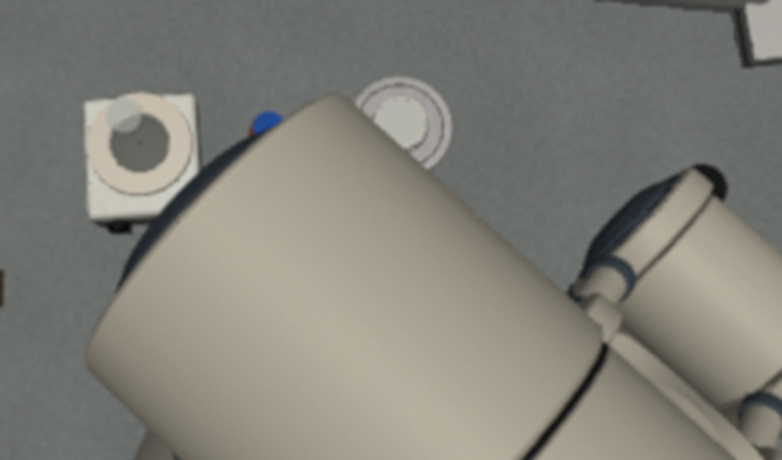

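```bash
python3 -m jog '[{"xyz":[0.002,0.0005,0.03],"spin":0},{"xyz":[0.002,0.0005,0.06],"spin":0},{"xyz":[0.002,0.0005,0.09],"spin":0},{"xyz":[0.002,0.0005,0.103],"spin":0},{"xyz":[0.002,0.0005,0.105],"spin":0},{"xyz":[0.002,0.0005,0.105],"spin":0}]' -0.4 12; python3 -m jog '[{"xyz":[0.002,0,0],"spin":0},{"xyz":[0.002,0,0],"spin":0},{"xyz":[0.002,0,0],"spin":0},{"xyz":[0.002,0,0],"spin":0},{"xyz":[0.002,0,0],"spin":0},{"xyz":[0.002,0,0],"spin":0},{"xyz":[0.002,0,0],"spin":0}]' 1 12; python3 -c "
from h import *
plan(360,-261,12)"
```

```text
time_s: 28.68
tcp_pos: [360.6, -261.7, 13.3]
eef_rot: [3.141, -0.0, 0.001]
ft_force: [-0.1, 0.0, -0.5]
grip_width: 63.9
time_s: 29.55
tcp_pos: [362.3, -261.4, 12.7]
eef_rot: [3.141, -0.0, 0.0]
ft_force: [-0.3, -0.3, 5.6]
grip_width: 27.7
pos [ 362.3 -261.4   12.7] shift [-0.0023 -0.0004  0.0007] spin None q6 0.81 t 29.55
```

```bash
python3 -m jog '[{"xyz":[0,0,-0.01],"spin":0},{"xyz":[0,0,-0.03],"spin":0},{"xyz":[0,0,-0.07],"spin":0},{"xyz":[0,0,-0.11],"spin":0},{"xyz":[0,0,-0.15],"spin":0},{"xyz":[0,0,-0.15],"spin":0},{"xyz":[0,0,-0.15],"spin":0}]' 1 15
python3 - <<'E'
from h import *
plan(653,43.4,120,90)
f=r.grab_frame("side")
crop(f,"s18",300,120,420,240,5,[(circ((361,-261,150),14),(0,0,255))])
E
```

```text
time_s: 30.42
tcp_pos: [361.9, -261.1, 162.4]
eef_rot: [-3.141, 0.0, 0.0]
ft_force: [-0.2, -0.6, -0.4]
grip_width: 27.7
pos [ 361.9 -261.1  162.4] shift [ 0.291  -0.3046  0.0424] spin -0.0 q6 0.81 t 30.425
```

View pics/s18.png

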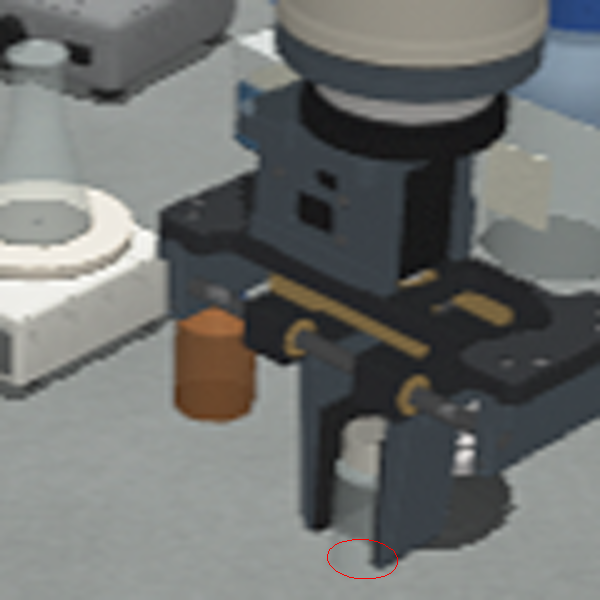

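```bash
python3 -m jog '[{"xyz":[0.014,-0.015,0],"spin":0},{"xyz":[0.04,-0.042,0],"spin":0},{"xyz":[0.075,-0.0785,0],"spin":0},{"xyz":[0.112,-0.117,0],"spin":0},{"xyz":[0.15,-0.157,0],"spin":0},{"xyz":[0.19,-0.199,0],"spin":0},{"xyz":[0.225,-0.2355,0],"spin":0},{"xyz":[0.255,-0.267,0],"spin":0},{"xyz":[0.275,-0.288,0],"spin":0},{"xyz":[0.287,-0.3005,0],"spin":0},{"xyz":[0.291,-0.3046,0.02],"spin":0},{"xyz":[0.291,-0.3046,0.05],"spin":0},{"xyz":[0.291,-0.3046,0.08],"spin":0},{"xyz":[0.291,-0.3046,0.1],"spin":0},{"xyz":[0.291,-0.3046,0.1],"spin":0},{"xyz":[0.291,-0.3046,0.1],"spin":0}]' 1 15
python3 - <<'E'
from h import *
plan(653,43.4,12.7,90)
f=r.grab_frame("side")
crop(f,"s19",260,70,420,220,5,[(circ((651.2,43.4,0),14),(0,0,255))])
E
```

```text
time_s: 32.48
tcp_pos: [653.2, 42.6, 62.8]
eef_rot: [3.142, -0.001, -0.0]
ft_force: [0.4, 0.3, -0.6]
grip_width: 27.7
pos [653.2  42.6  62.8] shift [-0.0002 -0.0008  0.0501] spin -0.001 q6 1.55 t 32.475
```

View pics/s19.png

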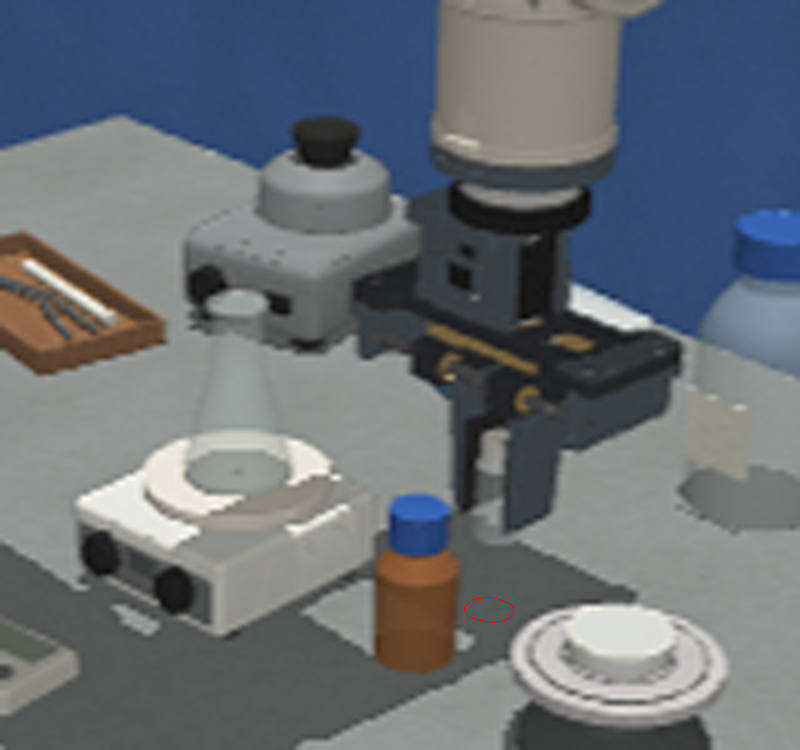

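```bash
python3 -m jog '[{"xyz":[0,-0.0008,0.02],"spin":0},{"xyz":[0,-0.0008,0.037],"spin":0},{"xyz":[0,-0.0008,0.045],"spin":0},{"xyz":[0,-0.0008,0.048],"spin":0},{"xyz":[0,-0.0008,0.0495],"spin":0},{"xyz":[0,-0.0008,0.0495],"spin":0},{"xyz":[0,-0.0008,0.0495],"spin":0}]' 1 8
```

```text
time_s: 33.4
tcp_pos: [653.5, 43.9, 13.5]
eef_rot: [3.142, -0.0, 0.001]
ft_force: [0.3, 0.2, -0.6]
grip_width: 27.4
```

```bash
python3 -m jog '[{"xyz":[0,0,0.0005],"spin":0},{"xyz":[0,0,0.001],"spin":0},{"xyz":[0,0,0.001],"spin":0}]' 1 6;  python3 -m jog '[{"xyz":[0,0,0.0003],"spin":0},{"xyz":[0,0,0.0005],"spin":0}]' 1 6
```

```text
time_s: 33.78
tcp_pos: [653.5, 43.9, 12.6]
eef_rot: [3.142, -0.0, 0.001]
ft_force: [-1.8, -0.1, 5.8]
grip_width: 27.9
time_s: 34.02
tcp_pos: [653.7, 43.9, 12.3]
eef_rot: [3.142, -0.0, 0.001]
ft_force: [-2.1, -0.5, 9.7]
grip_width: 27.7
```

```bash
python3 -m jog '[{"xyz":[0,0,-0.0008],"spin":0},{"xyz":[0,0,-0.0008],"spin":0},{"xyz":[0,0,-0.0008],"spin":0},{"xyz":[0,0,-0.0008],"spin":0}]' 0 6; python3 -m jog '[{"xyz":[0,0,-0.015],"spin":0},{"xyz":[0,0,-0.05],"spin":0},{"xyz":[0,0,-0.1],"spin":0},{"xyz":[0,0,-0.15],"spin":0},{"xyz":[0,0,-0.18],"spin":0},{"xyz":[0,0,-0.18],"spin":0},{"xyz":[0,0,-0.18],"spin":0}]' 0
python3 - <<'E'
from h import *
plan(526,-408,130,0)
f=r.grab_frame("side")
crop(f,"s20",260,110,420,220,5,[(circ((651.2,43.4,0),14),(0,0,255)),(circ((584.3,39.1,0),23),(0,0,255))])
E
```

```text
time_s: 34.52
tcp_pos: [653.3, 43.9, 12.3]
eef_rot: [-3.142, 0.0, 0.0]
ft_force: [-0.1, 0.1, 0.2]
grip_width: 45.4
time_s: 35.4
tcp_pos: [652.9, 44.0, 192.4]
eef_rot: [-3.142, 0.0, 0.0]
ft_force: [0.6, 0.3, -0.1]
grip_width: 45.8
pos [652.9  44.  192.4] shift [-0.1268  0.452   0.0624] spin 1.571 q6 1.55 t 35.4
```

View pics/s20.png

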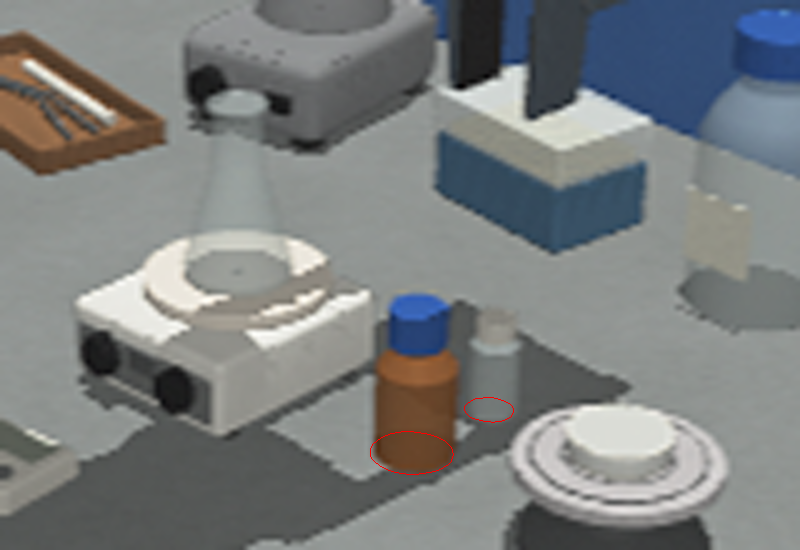

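```bash
python3 -m jog '[{"xyz":[-0.01,0.035,0],"spin":-0.1},{"xyz":[-0.023,0.08,0],"spin":-0.28},{"xyz":[-0.036,0.13,0],"spin":-0.46},{"xyz":[-0.05,0.18,0],"spin":-0.64},{"xyz":[-0.065,0.23,0],"spin":-0.82},{"xyz":[-0.079,0.28,0],"spin":-1.0},{"xyz":[-0.093,0.33,0.01],"spin":-1.18},{"xyz":[-0.107,0.38,0.03],"spin":-1.36},{"xyz":[-0.119,0.425,0.05],"spin":-1.52},{"xyz":[-0.1268,0.452,0.0624],"spin":-1.571},{"xyz":[-0.1268,0.452,0.0624],"spin":-1.571},{"xyz":[-0.1268,0.452,0.0624],"spin":-1.571}]' -1 20
python3 - <<'E'
from h import *
plan(526,-408,6,0)
f=r.grab_frame("side");g=r.grab_frame("top")
crop(f,"s21",380,130,580,330,3.5,[(circ((526,-408,0),25),(0,0,255))])
G=(0,255,0);R=(0,0,255)
crop(g,"t21",220,110,430,260,3.8,[(circ((584.3,39.1,91),16.5),R),(circ((651.2,43.4,61),11.5),R),(circ((593,-96.5,70),27.5),R),(circ((575.5,176.8,169),17.5),G),(circ((575.5,176.8,64),55),G),(circ((593,-96.5,55),55),G)])
E
```

```text
time_s: 36.95
tcp_pos: [526.3, -407.3, 129.6]
eef_rot: [-2.221, -2.22, -0.0]
ft_force: [-0.6, 1.0, 1.1]
grip_width: 91.1
pos [ 526.3 -407.3  129.6] shift [-0.0008 -0.0002  0.1236] spin -0.001 q6 -0.75 t 36.95
```

View pics/s21.png

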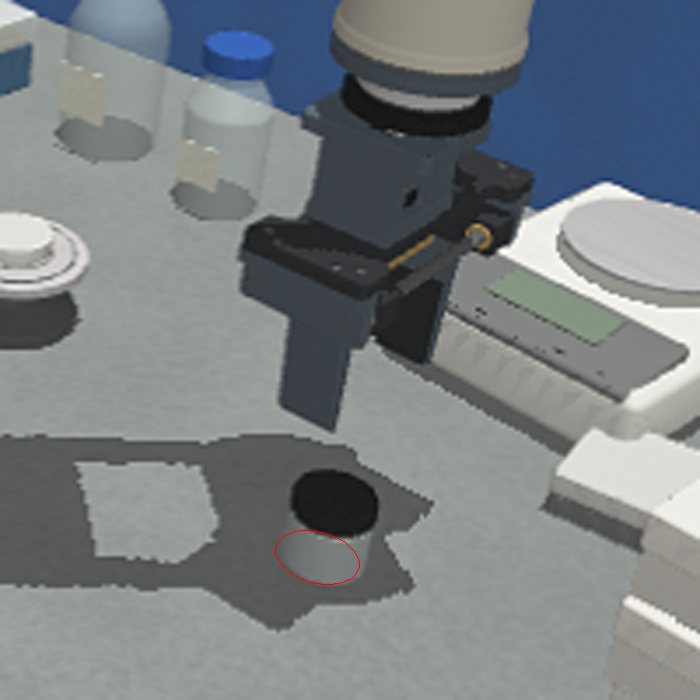

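View pics/t21.png

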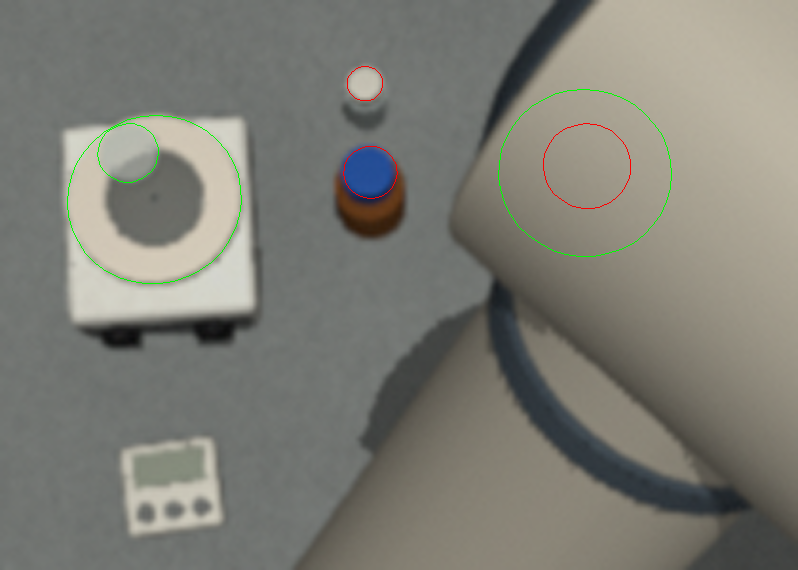

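```bash
python3 -m jog '[{"xyz":[-0.0008,0,0.04],"spin":0},{"xyz":[-0.0008,0,0.08],"spin":0},{"xyz":[-0.0008,0,0.11],"spin":0},{"xyz":[-0.0008,0,0.121],"spin":0},{"xyz":[-0.0008,0,0.1225],"spin":0},{"xyz":[-0.0008,0,0.1225],"spin":0},{"xyz":[-0.0008,0,0.1225],"spin":0}]' -1 25; python3 -m jog '[{"xyz":[0,0,0],"spin":0},{"xyz":[0,0,0],"spin":0},{"xyz":[0,0,0],"spin":0},{"xyz":[0,0,0],"spin":0},{"xyz":[0,0,0],"spin":0},{"xyz":[0,0,0],"spin":0},{"xyz":[0,0,0],"spin":0}]' 1 25; python3 -m jog '[{"xyz":[0,0,-0.01],"spin":0},{"xyz":[0,0,-0.03],"spin":0},{"xyz":[0,0,-0.07],"spin":0},{"xyz":[0,0,-0.1],"spin":0},{"xyz":[0,0,-0.12],"spin":0},{"xyz":[0,0,-0.12],"spin":0},{"xyz":[0,0,-0.12],"spin":0}]' 1 25
python3 - <<'E'
from h import *
plan(600.1,-206.8,40,0)
f=r.grab_frame("side")
crop(f,"s22",380,130,580,330,3.5)
E
```

```text
time_s: 37.92
tcp_pos: [527.0, -409.3, 8.7]
eef_rot: [2.22, 2.22, 0.0]
ft_force: [-0.1, 0.3, 0.2]
grip_width: 91.0
time_s: 38.8
tcp_pos: [526.4, -408.9, 7.5]
eef_rot: [2.221, 2.221, 0.0]
ft_force: [-0.0, -0.9, -0.6]
grip_width: 50.4
time_s: 39.67
tcp_pos: [526.1, -408.6, 127.3]
eef_rot: [-2.221, -2.221, -0.0]
ft_force: [-0.6, 0.2, -1.5]
grip_width: 50.3
pos [ 526.1 -408.6  127.3] shift [0.2017 0.074  0.0873] spin 0.0 q6 -0.75 t 39.675
```

View pics/s22.png

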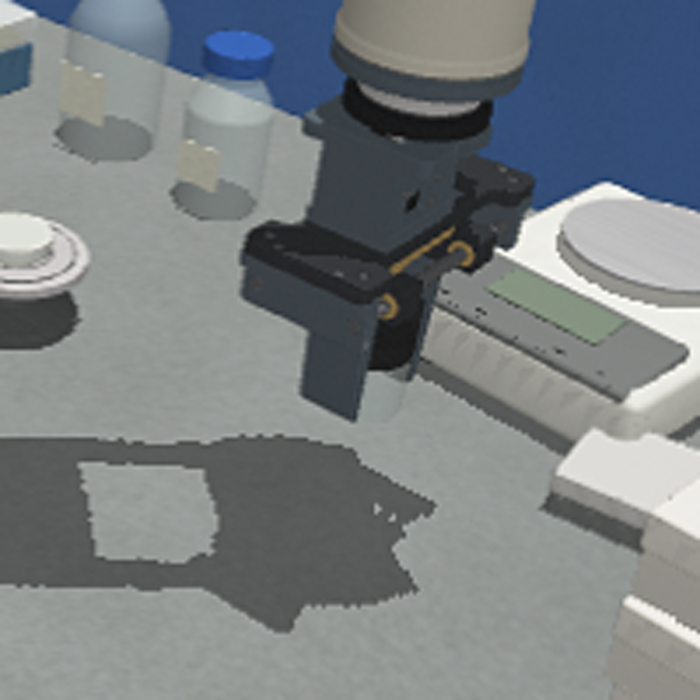

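```bash
python3 -m jog '[{"xyz":[0.012,0.004,0],"spin":0},{"xyz":[0.035,0.013,0],"spin":0},{"xyz":[0.07,0.026,0],"spin":0},{"xyz":[0.11,0.04,0],"spin":0},{"xyz":[0.145,0.053,0],"spin":0},{"xyz":[0.175,0.064,0],"spin":0},{"xyz":[0.193,0.071,0],"spin":0},{"xyz":[0.2014,0.074,0.02],"spin":0},{"xyz":[0.2014,0.074,0.05],"spin":0},{"xyz":[0.2014,0.074,0.08],"spin":0},{"xyz":[0.2014,0.074,0.1],"spin":0},{"xyz":[0.2014,0.074,0.1],"spin":0},{"xyz":[0.2014,0.074,0.1],"spin":0}]' 1 25
python3 - <<'E'
from h import *
plan(600.1,-207.1,7.5,0)
f=r.grab_frame("side")
crop(f,"s23",320,130,500,310,4,[(circ((600.1,-206.8,20),25),(0,0,255))])
E
```

```text
time_s: 41.35
tcp_pos: [600.9, -207.4, 28.3]
eef_rot: [2.221, 2.221, 0.0]
ft_force: [0.0, 0.8, -0.1]
grip_width: 50.6
pos [ 600.9 -207.4   28.3] shift [ 0.0003 -0.0008  0.0208] spin 0.0 q6 -0.43 t 41.35
```

View pics/s23.png

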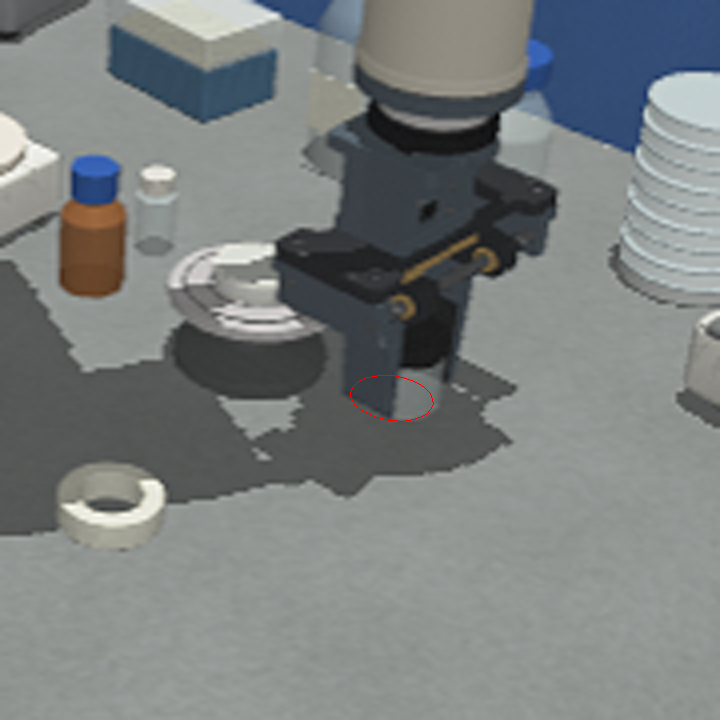

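```bash
python3 -m jog '[{"xyz":[0,-0.0008,0.008],"spin":0},{"xyz":[0,-0.0008,0.015],"spin":0},{"xyz":[0,-0.0008,0.018],"spin":0},{"xyz":[0,-0.0008,0.0195],"spin":0},{"xyz":[0,-0.0008,0.0202],"spin":0},{"xyz":[0,-0.0008,0.0202],"spin":0}]' 1 12;python3 -m jog '[{"xyz":[0,0,0.0005],"spin":0},{"xyz":[0,0,0.001],"spin":0},{"xyz":[0,0,0.001],"spin":0}]' 1 8
```

```text
time_s: 42.15
tcp_pos: [599.6, -207.5, 7.5]
eef_rot: [2.221, 2.221, 0.0]
ft_force: [-1.4, 0.4, 0.6]
grip_width: 50.5
time_s: 42.52
tcp_pos: [599.7, -207.6, 7.0]
eef_rot: [2.221, 2.221, 0.0]
ft_force: [-3.6, 1.0, 9.9]
grip_width: 51.0
```

```bash
python3 -m jog '[{"xyz":[0,0,-0.0008],"spin":0},{"xyz":[0,0,-0.0008],"spin":0},{"xyz":[0,0,-0.0008],"spin":0},{"xyz":[0,0,-0.0008],"spin":0},{"xyz":[0,0,-0.0008],"spin":0}]' -0.7 8; python3 -m jog '[{"xyz":[0,0,-0.015],"spin":0},{"xyz":[0,0,-0.05],"spin":0},{"xyz":[0,0,-0.1],"spin":0},{"xyz":[0,0,-0.15],"spin":0},{"xyz":[0,0,-0.2],"spin":0},{"xyz":[-0.05,-0.04,-0.2],"spin":0},{"xyz":[-0.1,-0.09,-0.2],"spin":0},{"xyz":[-0.14,-0.13,-0.2],"spin":0},{"xyz":[-0.18,-0.17,-0.2],"spin":0},{"xyz":[-0.22,-0.21,-0.2],"spin":0},{"xyz":[-0.26,-0.25,-0.2],"spin":0},{"xyz":[-0.3,-0.29,-0.2],"spin":0},{"xyz":[-0.34,-0.33,-0.2],"spin":0},{"xyz":[-0.366,-0.35,-0.2],"spin":0},{"xyz":[-0.366,-0.35,-0.2],"spin":0}]' -0.7
python3 - <<'E'
from h import *
plan()
f=r.grab_frame("side");g=r.grab_frame("top")
G=(0,255,0);R=(0,0,255)
ov=[(circ((584.3,39.1,91),16.5),R),(circ((651.2,43.4,61),11.5),R),(circ((593,-96.5,70),27.5),R),(circ((575.5,176.8,169),17.5),G),(circ((575.5,176.8,64),55),G),(circ((593,-96.5,55),55),G),(circ((600.1,-206.8,50),25.5),R)]
crop(g,"t24",220,110,440,260,3.6,ov); crop(f,"s24",220,100,460,270,3.3)
cv2.imwrite("pics/top_end.png",g["img"][:,:,::-1])
np.save("topend.npy",g,allow_pickle=True)
E
```

```text
time_s: 43.15
tcp_pos: [599.6, -207.4, 7.0]
eef_rot: [-2.221, -2.221, 0.0]
ft_force: [-0.2, -0.2, -0.3]
grip_width: 77.4
time_s: 45.02
tcp_pos: [248.0, -575.0, 208.0]
eef_rot: [2.224, 2.218, -0.001]
ft_force: [0.7, 0.5, -0.5]
grip_width: 77.6
pos [ 248. -575.  208.] shift [0. 0. 0.] spin None q6 -1.26 t 45.025
```

View pics/t24.png

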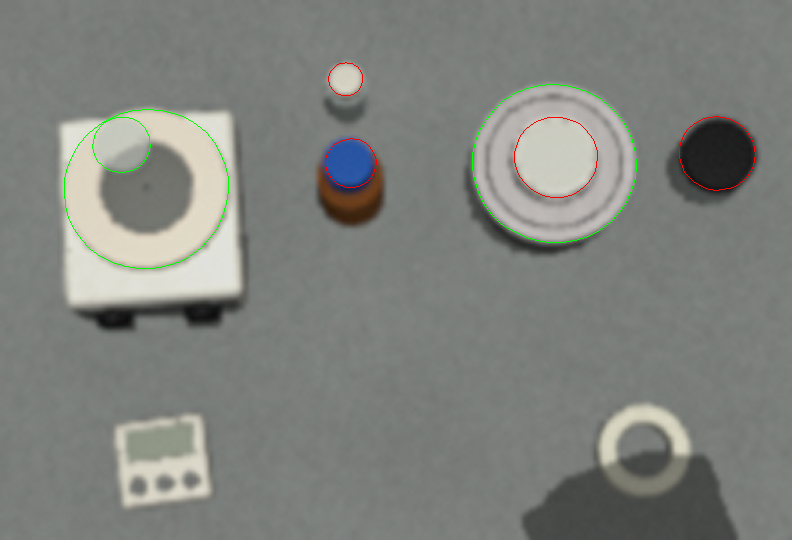

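View pics/s24.png

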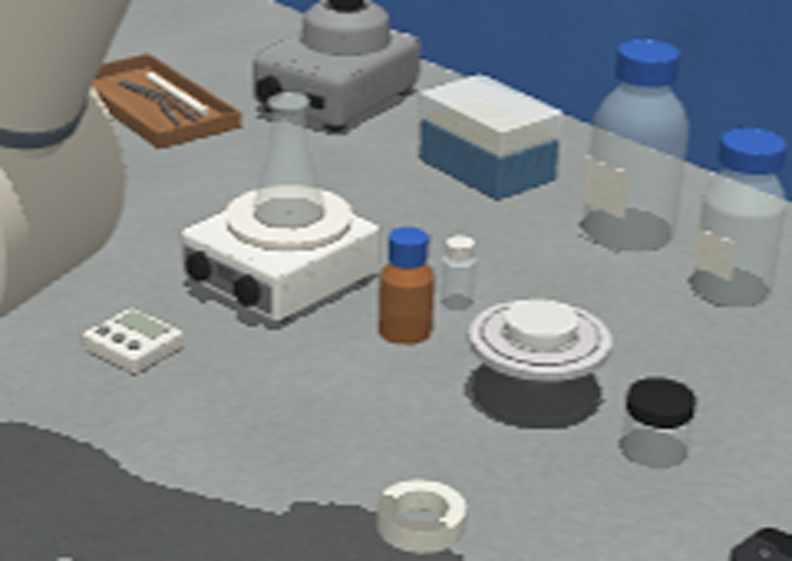

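View pics/top_end.png

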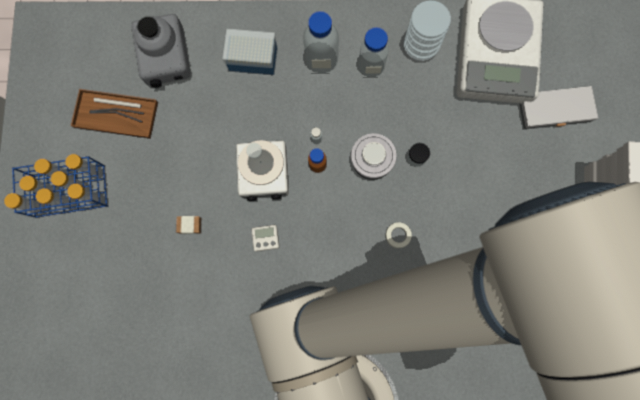

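The last pictures show all five objects standing at their targets within about 1 px. The timer (265,238), tape (398,235) and carton (188,225) are where they were.

```bash
python3 -c "
from h import *
a=np.load('top0.npy',allow_pickle=True).item()['img'].astype(int);b=np.load('topend.npy',allow_pickle=True).item()['img'].astype(int)
for n,(u,v) in dict(timer=(265,238),tape=(398,228),carton=(188,225)).items(): print(n,abs(a-b)[v-14:v+14,u-18:u+18].mean().round(2))
s=r.get_state();print(np.abs(s['qvel']).max(),s['time_s']);print(r.close_job())"
```

```text
timer 0.68
tape 1.28
carton 0.68
0.022728269515044093 45.125
the job is handed in; nothing more can be done
None
```

I placed all five objects in the order asked and handed the job in at 45 s, with the arm back near its start pose and touching nothing.

- **Flask and dish:** the flask stands on the middle of the stirrer plate, and the dish lies on the middle of the turntable.
- **Bottle and vial:** the amber bottle is midway between the stirrer and the turntable. The capped vial is about 3 cm directly behind it.
- **Jar:** the alcohol jar is in line with the stirrer and turntable, on the far side of the turntable, with a gap of about 3 cm.

**Last checks:**
- In the final top picture all five sit within about 1 px (1–2 mm) of their intended outlines.
- In the side picture all five stand upright. During the placing, outlines in that camera sat about 1 px from those in the top one, within the stated calibration error.
- The timer, tape roll and carton look the same in the top picture before and after.

**Disagreement:** the jaws stopped at about 33 mm on the flask's 29 mm neck. The pads may have caught the rim or the top of the cone, but the flask carried and set down without trouble.

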